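Load the oven tray with pipe adapters and clip on the logger probes

ROBOT

A 6-joint arm with a two-finger parallel gripper is mounted at the origin on the work surface. World frame = base frame: x ahead of the robot, y to its left, z up, the work surface at z = 0. Lengths are in mm, angles in rad, forces in N, time in s.
With the tool pointing down it reaches from about 350 to 975 mm from the base axis. Payload 7.1 kg.
Tool frame: the origin (TCP) lies between the finger pads; the fingertips stand 8 mm ahead of it and the grasp point (between the pads) lies 11 mm behind it; x points along the fingers, y is the direction in which the jaws open and shut, and the axes are right-handed (so a half turn about x gives the same grasp; the last joint's range is limited). The gripper opens to 88 mm and grips with 3 to 60 N. Pads are 20 mm wide; open, the fingers measure 115 mm over their backs; the gripper's body (75 mm by 178 mm) begins 61 mm behind the grasp point.
Start: joints at [1.291, 0.423, 1.63, -0, 1.089, -0.019], TCP at [161.127, 603.856, 199.875] pointing down, gripper open.
Joint ranges: [-3, 3], [-0.9, 2.11], [0.09, 2.58], [-1.31, 4.45], [0.11, 2.69], [-2.54, 2.54]. Speed limits (rad/s): [2.39, 2.39, 3.01, 3.14, 3.14, 3.14].

INTERFACE

Orientations are given as a rotation vector (axis times angle).
In Python, from workcell import ctrl gives the robot as it stands.
- The arm moves only by the tool apply_moves, never from a script. Its argument "increments" is a list of rows, each an object with "gripper": the opening in per cent of the stroke, from 0 (shut) to 100 (fully open); "delta_pos": the shift along the tool's x, y, z in cm, a list of three; "dr": the turn, a rotation vector about the tool's x, y, z in rad, a list of three. In form: [{"gripper": gripper, "delta_pos": [dx, dy, dz], "dr": [ax, ay, az]}, ...]. A call has exactly 5 rows; each row shifts and turns the commanded pose from where the row before left it, along the tool's axes as they then stand; what a row does not reach is not made up. A row lasts 1/12 s, in which the tool goes at most 41.7 mm and 7.16 degrees, less where a joint would pass 70% of its speed; a pose out of reach is approached as far as the arm can. A call with a gripper value outside its range is refused whole. The fingers move at their own pace and stop on an object; the grip force is fixed at half the most. Time passes only in rows, so rows that do not move let the fingers close, or fill a call up. It gives the time, the measured TCP pose, the force and the opening at its end, in the units of the state.
- ctrl.get_obs(): the state, without advancing time (a new reading comes with each control period).
- ctrl.get_image(name): name is "scene" or "top" or "wrist"; returns a dict with "img" (480x640x3 uint8, red, green, blue), "range_z" (480x640 float32, mm along the optical axis (not along the pixel's ray), 0 where there is no reading), "mtx" (3x3 intrinsics, pixels), "k1" (the pictures are not rectified: a ray, as slopes to the right and down, at radius r is drawn at 1 + k1 r^2 times it, then the intrinsics apply), "rvec" (rotation vector, rad) and "tvec" (3), from world to camera coordinates, as OpenCV has them. Camera axes: x right, y down, z forward; pixel columns grow to the right and rows downward; lengths in mm; the calibration is good to about 2 mm. A picture is of the moment at which its call begins.
- ctrl.close_job(): hands the job in, once; it reports no verdict.
The state is a dict: "t": time; "qpos": joint angles; "qvel": joint speeds; "joint_torque": joint torques, N m; "ee_pos": TCP position; "orientation": TCP orientation; "ft_force": force on the tool from outside, world axes, zero at the start; "moment": the same for the moment, N m; "width": finger opening in mm.
Only numpy, scipy, OpenCV 4.12 (cv2) and the standard library are available. Lean on these libraries where they do the work, as an engineer would, in place of code of your own. Each camera call takes 0.05 s, during which the arm holds its last target. There are 200 camera calls.

TASK

Get this batch ready for the drying oven: lay each steel pipe adapter on the trolley into a bay of the aluminium tray, one to a bay, down between its ribs and centred along the bay, with the square flange at the end away from the posts (turn round any that lie the other way). When all are in, clip one spring-hook logger probe to each post: squeeze its two tabs together so that the hook comes out, set it flat on the tray's ledge with the post inside the hook, and let go so that the spring grips the post. Do not strike a post with an adapter, and leave the two plastic sleeves and the jar where they stand.

Things in the scene. Friction and masses are not known exactly. Their poses are not given: they have to be found in the camera images.
- tray: Fixed aluminium oven tray: plate 275 (x) by 310 mm (y), 6 mm thick. Origin on the underside, at the middle of the three bays. Bays run along its x, centres at x = 0, y = -92, 0, 92 mm, each 70 mm wide between ribs 15 mm high; ribs only at |x| = 45 to 80 mm, so mid-bay is open for fingers. Its x = -180 to -110 mm strip, nearest the robot, is a bare ledge. Place and yaw vary.
- post1: Fixed upright steel post on the ledge, at x = -145 mm in the tray frame and y = -36 to -30 mm (varies). 12 mm diameter up to 52 mm, then a 16 mm diameter head, top 60 mm above the ledge. Origin at its foot on the plate's top, 6 mm above the tray's underside. The brass washer is look only. Both posts have room if each probe lies along the ledge, hook pointing inwards from its end.
- plunger1 (a joint): Sprung slide of probe1's plunger (rear tab and hook), m: 0 = released, hook drawn in; 0.028 = tabs squeezed fully together, hook fully out. The spring pushes back with 4 N at 0 and 9.6 N at 0.028. With the post gripped below its head it rests at about 0.009.
- probe1: Spring-hook logger probe 1, 230 g: black barrel 110 x 40 x 30 mm lying flat, nose face at x = 55 mm. Origin on the underside at mid-barrel, x towards the hook, z up. Two upright tabs, 34 mm wide, 8 mm thick, free from 32 to 73 mm high: a fixed black one centred at x = 15 mm, the plunger's grey one at x = -39 mm released, -11 mm squeezed.
- probe1_grip (a point): Point on probe1 midway between the outer faces of the two tabs when released: x = -12 mm, y = 0, z = 54 mm in its frame. Outer faces are 62 mm apart released, 36 mm squeezed. To press the plunger, grip both tabs here from above, fingers closing along the probe's x; the probe can be lifted and carried so.
- probe1_mouth (a point): Point fixed to the barrel at x = 61 mm, y = 0, z = 17 mm in probe1's frame: the post's axis lies about here once gripped between the nose face and the hook. The mouth along x is 3 mm released, from x = 55 to 58 mm, and 31 mm squeezed, from x = 55 to 86 mm; with the hook out, its middle is at x = 70 mm.
- hook1 (a point): Middle of the steel hook's cross bar; moves with the plunger: x = 61 mm released, 89 mm squeezed, y = 0, z = 17 mm in probe1's frame. The hook is a level J, 12 to 22 mm above the underside, open above and below: shank with inner face at y = -14 mm, cross bar 6 mm thick from y = -20 to 20 mm, a 3 mm barb pointing back at y = 15 to 20 mm.
- post2: Fixed upright steel post on the ledge, at x = -145 mm in the tray frame and y = 30 to 36 mm (varies). 12 mm diameter up to 52 mm, then a 16 mm diameter head, top 60 mm above the ledge. Origin at its foot on the plate's top, 6 mm above the tray's underside. The brass washer is look only. Both posts have room if each probe lies along the ledge, hook pointing inwards from its end.
- plunger2 (a joint): Sprung slide of probe2's plunger (rear tab and hook), m: 0 = released, hook drawn in; 0.028 = tabs squeezed fully together, hook fully out. The spring pushes back with 4 N at 0 and 9.6 N at 0.028. With the post gripped below its head it rests at about 0.009.
- probe2: Spring-hook logger probe 2, 230 g: black barrel 110 x 40 x 30 mm lying flat, nose face at x = 55 mm. Origin on the underside at mid-barrel, x towards the hook, z up. Two upright tabs, 34 mm wide, 8 mm thick, free from 32 to 73 mm high: a fixed black one centred at x = 15 mm, the plunger's grey one at x = -39 mm released, -11 mm squeezed.
- probe2_grip (a point): Point on probe2 midway between the outer faces of the two tabs when released: x = -12 mm, y = 0, z = 54 mm in its frame. Outer faces are 62 mm apart released, 36 mm squeezed. To press the plunger, grip both tabs here from above, fingers closing along the probe's x; the probe can be lifted and carried so.
- probe2_mouth (a point): Point fixed to the barrel at x = 61 mm, y = 0, z = 17 mm in probe2's frame: the post's axis lies about here once gripped between the nose face and the hook. The mouth along x is 3 mm released, from x = 55 to 58 mm, and 31 mm squeezed, from x = 55 to 86 mm; with the hook out, its middle is at x = 70 mm.
- hook2 (a point): Middle of the steel hook's cross bar; moves with the plunger: x = 61 mm released, 89 mm squeezed, y = 0, z = 17 mm in probe2's frame. The hook is a level J, 12 to 22 mm above the underside, open above and below: shank with inner face at y = -14 mm, cross bar 6 mm thick from y = -20 to 20 mm, a 3 mm barb pointing back at y = 15 to 20 mm.
- sleeve_white: Bystander: upright white plastic stepped sleeve, 76 mm diameter, 105 mm tall. Origin at its foot.
- sleeve_grey: Bystander: upright grey plastic stepped sleeve, 72 mm diameter, 105 mm tall. Origin at its foot.
- jar: Bystander: closed amber jar, 70 mm diameter, 90 mm tall. Origin at its foot.
- adapter1: Steel pipe adapter, 160 mm long, about 400 g, balanced near its middle; may be absent. Round socket 56 mm diameter at x = -80 to -35 mm, then pipe 38 mm diameter, then a 56 mm square flange 12 mm thick at x = 68 to 80 mm. Origin on the axis at mid-length, x towards the flange. It lies with its axis level, 28 mm above its support. Grip the pipe across at mid-length.
- adapter1_flange (a point): Centre of the end face of that adapter's square flange, on the axis, 80 mm from its origin.
- adapter2: Steel pipe adapter, 160 mm long, about 400 g, balanced near its middle; may be absent. Round socket 56 mm diameter at x = -80 to -35 mm, then pipe 38 mm diameter, then a 56 mm square flange 12 mm thick at x = 68 to 80 mm. Origin on the axis at mid-length, x towards the flange. It lies with its axis level, 28 mm above its support. Grip the pipe across at mid-length.
- adapter2_flange (a point): Centre of the end face of that adapter's square flange, on the axis, 80 mm from its origin.
- adapter3: Steel pipe adapter, 160 mm long, about 400 g, balanced near its middle; may be absent. Round socket 56 mm diameter at x = -80 to -35 mm, then pipe 38 mm diameter, then a 56 mm square flange 12 mm thick at x = 68 to 80 mm. Origin on the axis at mid-length, x towards the flange. It lies with its axis level, 28 mm above its support. Grip the pipe across at mid-length.
- adapter3_flange (a point): Centre of the end face of that adapter's square flange, on the axis, 80 mm from its origin.
Mind the look-alikes: they are no part of the job. Leave any brown or red look-alike of the probe2 alone. Leave any yellow look-alike of the adapter1 alone.

How it is judged (in metres and radians):
On the way, in this order (a step that is already met when the one before it is completed fails the run):
1. every adapter lies in a bay, flange away from the posts, and is let go (x of adapter1 in the frame of tray between -0.02 and 0.02 m and x of adapter1_flange in the frame of tray between 0.055 and 0.105 m and z of adapter1 in the frame of tray between 0.03 and 0.039 m and angle between the x axis of each of adapter1, adapter2, adapter3 and the x axis of tray, either way round below 0.15 rad and (y of adapter1 in the frame of tray between -0.105 and -0.079 m or y of adapter1 in the frame of tray between -0.013 and 0.013 m or y of adapter1 in the frame of tray between 0.079 and 0.105 m) and linear speed of each of adapter1, adapter2, adapter3 below 0.02 m/s and contact force between the fingers and adapter1 below 0.5 N and x of adapter2 in the frame of tray between -0.02 and 0.02 m and x of adapter2_flange in the frame of tray between 0.055 and 0.105 m and z of adapter2 in the frame of tray between 0.03 and 0.039 m and (y of adapter2 in the frame of tray between -0.105 and -0.079 m or y of adapter2 in the frame of tray between -0.013 and 0.013 m or y of adapter2 in the frame of tray between 0.079 and 0.105 m) and contact force between the fingers and adapter2 below 0.5 N and x of adapter3 in the frame of tray between -0.02 and 0.02 m and x of adapter3_flange in the frame of tray between 0.055 and 0.105 m and z of adapter3 in the frame of tray between 0.03 and 0.039 m and (y of adapter3 in the frame of tray between -0.105 and -0.079 m or y of adapter3 in the frame of tray between -0.013 and 0.013 m or y of adapter3 in the frame of tray between 0.079 and 0.105 m) and contact force between the fingers and adapter3 below 0.5 N), for 0.2 s.
2. each post is gripped by the hook of a probe ((horizontal distance between probe1_mouth and post1 below 0.015 m or horizontal distance between probe1_mouth and post2 below 0.015 m) and value of joint plunger1 between 0.0055 and 0.0125 m and angle between each of probe1, probe2's own z axis and vertical below 0.12 rad and z of probe1 in the frame of tray between 0.002 and 0.012 m and linear speed of each of probe1, probe2 below 0.02 m/s and contact force between the fingers and probe1 below 0.5 N and (horizontal distance between probe2_mouth and post1 below 0.015 m or horizontal distance between probe2_mouth and post2 below 0.015 m) and value of joint plunger2 between 0.0055 and 0.0125 m and z of probe2 in the frame of tray between 0.002 and 0.012 m and contact force between the fingers and probe2 below 0.5 N), for 0.2 s.
At the end, for the whole second after the job is handed in: Each adapter present rests released in a bay, flange away from the ledge: middle within 20 mm along and 13 mm across, on the plate, in line within 0.15 rad. Each probe rests released, flat on the ledge (0.12 rad), mouth within 15 mm of a post, plunger held at 5.5 to 12.5 mm (all of step 1 and all of step 2); the robot touches nothing.
It fails at once if a bystander (sleeve or jar) moved more than 30 mm or tipped (distance of any of sleeve_white, sleeve_grey, jar from where it was at the start of the episode above 0.03 m or angle between any of sleeve_white, sleeve_grey, jar's own z axis and vertical above 0.35 rad).
It fails at once if an adapter struck a post with more than 15 N (contact force between any of adapter1, adapter2, adapter3 and post1 above 15 N or contact force between any of adapter1, adapter2, adapter3 and post2 above 15 N).
Of adapter1, adapter2, adapter3 only 2 to 3 are there at a start; the rules pass over those that are not, and their reading is None.
At some moment in a run one of adapter1, adapter2, adapter3 may be knocked a few centimetres aside while the robot is not near it.
It also fails if it takes over 210 s, if anything falls off the work surface, if the arm or the gripper's body presses on something with over 40 N, if the wrist force passes 120 N, or if a joint passes its speed limit or range.

## Working session

There is one attempt and no reset: what is moved stays moved. The work goes in short steps, Python scripts to look and compute and a tool call to move; the robot and the scene stay as the last step left them, time stands still between calls to the robot, and variables do not carry over. Pictures are saved under pics/ and viewed, about 12 in all and at most 16, crops included, and the job is handed in when it is done.

Besides the shell and the picture viewer there is one more tool, called after "Call:" as name([rows], argument=value, ...), one row to a line, values as JSON. apply_moves: Moves the arm, as the interface text tells. Its arguments: {"type":"object","properties":{"increments":{"type":"array","items":{"type":"object","properties":{"gripper":{"type":"number"},"delta_pos":{"type":"array","items":{"type":"number"}},"dr":{"type":"array","items":{"type":"number"}}}}}},"required":["increments"]}

```bash
mkdir -p pics; ls; python3 - <<'E'
from workcell import ctrl
import cv2,numpy as np
np.set_printoptions(precision=3,suppress=True)
print(ctrl.get_obs())
for n in ("scene","top","wrist"):
    d=ctrl.get_image(n)
    cv2.imwrite(f"pics/{n}0.png",d["img"][:,:,::-1]); np.savez(f"pics/{n}0.npz",**d)
    print(n,d["mtx"].ravel(),d["k1"],d["rvec"],d["tvec"],(d["range_z"]>0).mean())
E
```

```text
pics
{'t': 0.0, 'qpos': array([ 1.291,  0.424,  1.631, -0.   ,  1.089, -0.019]), 'qvel': array([ 0.001, -0.001, -0.003, -0.   , -0.001, -0.001]), 'joint_torque': array([  0.001, -54.462, -27.367,   0.064,   0.023,  -0.   ]), 'ee_pos': array([160.982, 603.284, 199.099]), 'orientation': array([ 0.204,  1.561, -0.206]), 'ft_force': array([ 0.017, -0.499,  0.178]), 'moment': array([ 0.   , -0.033,  0.021]), 'width': 87.84673596817315}
scene [461.861   0.    316.99    0.    461.861 240.834   0.      0.      1.   ] -0.02247527190764108 [ 2.23   1.371 -0.405] [-235.436 -390.794 1621.441] 0.9959440104166667
top [443.398   0.    314.163   0.    443.398 250.35    0.      0.      1.   ] -0.006951923851353754 [ 2.176 -2.191  0.093] [  -7.475  557.933 1253.904] 0.9960384114583334
wrist [407.729   0.    316.6     0.    407.729 233.462   0.      0.      1.   ] -0.05210151882916151 [-2.311 -1.775 -0.243] [-624.421  -32.077  390.585] 0.9960091145833333
```

View pics/scene0.png

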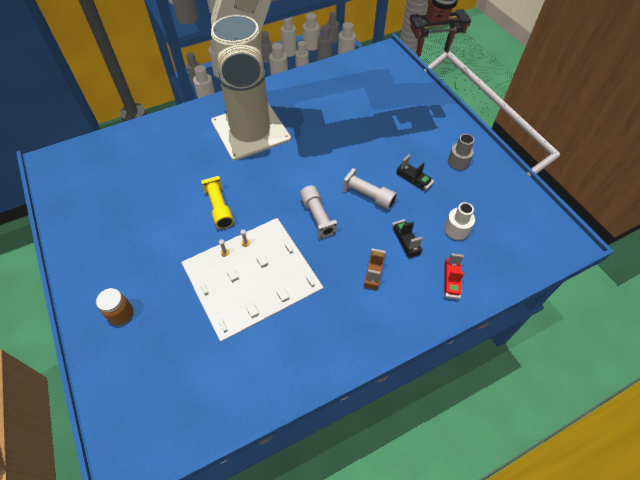

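View pics/top0.png

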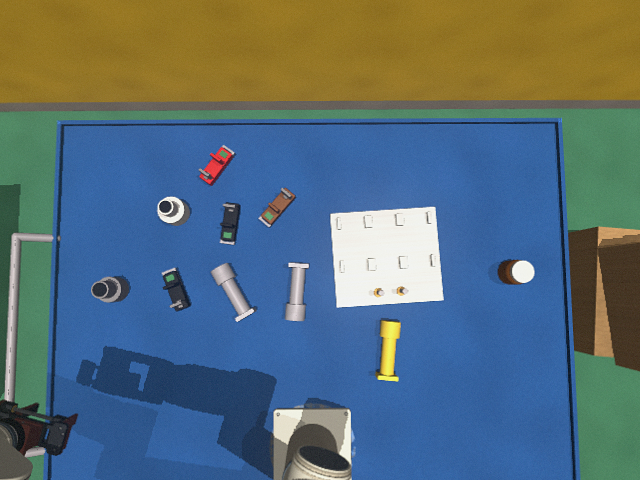

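The scene view shows a white tray at (250,278) with its posts at (224,247) and (244,238). There are two grey adapters, at (318,212) and (370,190), and black probes at (407,238) and (415,173). The decoys are yellow, brown and red. In the top view the adapters are at (297,292), flange up, and (233,292), flange lower right. The probes are at (229,223) and (176,290), and the tray is at (387,257).

```bash
cat > h.py <<'E'
import cv2,numpy as np
from scipy.spatial.transform import Rotation as R
np.set_printoptions(precision=3,suppress=True)
def snap(n,tag):
    from workcell import ctrl
    d=ctrl.get_image(n); cv2.imwrite(f"pics/{n}{tag}.png",d["img"][:,:,::-1]); np.savez(f"pics/{n}{tag}.npz",**d); return d
def load(f): return dict(np.load(f"pics/{f}.npz"))
def rays(d,uv):
    m=d["mtx"];k=float(d["k1"]);D=np.array([k,0,0,0.])
    s=cv2.undistortPoints(np.float64(uv).reshape(-1,1,2),m,D,None,None,None).reshape(-1,2)
    return np.c_[s,np.ones(len(s))]
def pose(d): return R.from_rotvec(d["rvec"].ravel()).as_matrix(),d["tvec"].ravel()
def plane(d,uv,z):
    Rm,t=pose(d); r=rays(d,uv)@Rm; c=-Rm.T@t
    return c+r*((z-c[2])/r[:,2])[:,None]
def cloud(d):
    "world point of every pixel (480,640,3); nan where none"
    v,u=np.mgrid[:480,:640]; Rm,t=pose(d)
    P=(rays(d,np.c_[u.ravel(),v.ravel()])*d["range_z"].reshape(-1,1)-t)@Rm
    P[d["range_z"].ravel()<=0]=np.nan
    return P.reshape(480,640,3)
def proj(d,P):
    return cv2.projectPoints(np.float64(P).reshape(-1,1,3),d["rvec"],d["tvec"],d["mtx"],np.array([float(d["k1"]),0,0,0]))[0].reshape(-1,2)
E
python3 - <<'E'
from h import *
for f in("top0","scene0"):
    d=load(f);P=cloud(d);hsv=cv2.cvtColor(d["img"],cv2.COLOR_RGB2HSV)
    print(f,"tcp px",proj(d,[161,603,199]),"cam",-pose(d)[0].T@pose(d)[1])
    print("table z",np.nanmedian(P[380:420,100:200,2] if f=="top0" else P[300:330,380:420,2]))
    blue=(abs(hsv[...,0].astype(int)-108)<15)&(hsv[...,1]>120)
    m=((~blue)&(P[...,2]>3)&(P[...,2]<130)&(P[...,0]>250)&(P[...,0]<1000)).astype(np.uint8)
    n,l,s,c=cv2.connectedComponentsWithStats(m)
    for i in range(1,n):
        if s[i,4]>60:
            q=P[l==i]; print(i,s[i],"c",c[i],"xyz",q.mean(0),"zmax",np.percentile(q[:,2],[50,98]),"hsv",np.median(hsv[l==i],0))
E
```

```text
top0 tcp px [[ 60.721 410.426]] cam [ 456.494   -3.222 1294.304]
table z -0.35134276176568596
92 [199 145  36  41 675] c [216.542 164.945] xyz [807.026 269.673  33.04 ] zmax [30.163 74.495] hsv [177. 182. 187.]
97 [259 188  37  39 606] c [277.229 206.739] xyz [683.044  94.003  35.02 ] zmax [30.11  74.997] hsv [ 10.  114.5 143. ]
98 [157 197  33  29 721] c [173.176 210.806] xyz [667.286 381.333  68.36 ] zmax [ 61.112 108.583] hsv [ 36.  10. 139.]
100 [220 203  20  42 558] c [229.246 222.986] xyz [636.821 231.129  35.412] zmax [30.239 74.883] hsv [113.   49.5  65. ]
101 [ 331  206  113  102 9103] c [386.441 256.609] xyz [ 539.744 -221.591    8.144] zmax [ 6.916 22.981] hsv [ 30.   6. 242.]
105 [   6  233   48  131 1618] c [ 17.426 288.753] xyz [454.708 816.292  53.404] zmax [57.219 65.126] hsv [ 45.  12. 164.]
112 [498 260  37  25 754] c [515.377 271.757] xyz [ 490.908 -567.1     71.134] zmax [86.863 95.033] hsv [ 30.   13.5 199. ]
113 [211 263  46  59 929] c [232.039 290.104] xyz [445.832 219.846  45.914] zmax [46.153 58.729] hsv [168.  12. 180.]
114 [285 262  24  59 906] c [296.502 2
[... 1363 characters left out ...]
  31  38 833] c [459.792 220.952] xyz [683.422 379.643  61.522] zmax [ 60.46  108.322] hsv [ 20.  26. 135.]
12 [ 181  218  142  123 9090] c [249.881 277.545] xyz [ 549.781 -224.894    8.636] zmax [ 7.297 24.033] hsv [ 23.   8. 243.]
13 [392 219  30  39 643] c [407.305 237.44 ] xyz [650.468 225.485  36.768] zmax [31.425 74.796] hsv [15. 10. 50.]
15 [364 248  22  42 574] c [373.939 268.578] xyz [697.58   85.56   40.479] zmax [32.81  75.608] hsv [ 13. 151. 112.]
16 [444 253  21  46 755] c [452.736 275.885] xyz [813.524 267.413  37.392] zmax [31.546 74.957] hsv [  1. 198. 161.]
17 [ 96 288  37  37 946] c [114.373 306.237] xyz [ 505.635 -574.151   66.191] zmax [73.178 93.919] hsv [ 18.  49. 126.]
```

View pics/wrist0.png

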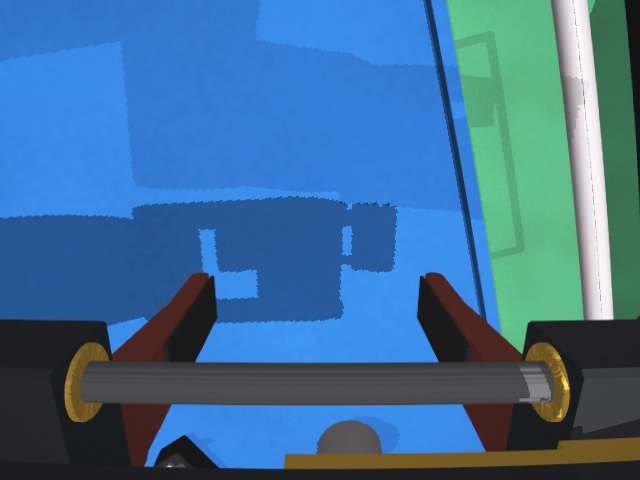

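```bash
cat >> h.py <<'E'
def rect(q):
    (c,(w,h),a)=cv2.minAreaRect(np.float32(q[:,:2])); a=np.radians(a)
    if w<h: w,h,a=h,w,a+np.pi/2
    return np.array(c),w,h,a
def locate(f,what):
    d=load(f);P=cloud(d);hsv=cv2.cvtColor(d["img"],cv2.COLOR_RGB2HSV);rgb=d["img"].astype(int)
    blue=(abs(hsv[...,0].astype(int)-108)<15)&(hsv[...,1]>120)
    def near(x,y,r,z0,z1): return (~blue)&(np.hypot(P[...,0]-x,P[...,1]-y)<r)&(P[...,2]>z0)&(P[...,2]<z1)
    for k,(x,y) in what.items():
        if k[0]=='a':
            q=P[near(x,y,110,26,70)];c,w,h,a=rect(q);u=np.array([np.cos(a),np.sin(a)])
            s=(q[:,:2]-c)@u; hi=q[:,2]>49; 
            if (s[hi]>10).sum()>(s[hi]<-10).sum(): u=-u
            s=(q[:,:2]-c)@u
            pipe=q[(s>-20)&(s<50)];n=np.array([-u[1],u[0]]);lat=np.median(((pipe[:,:2]-c)@n)[pipe[:,2]>44])
            hs=[np.percentile(q[(s>lo)&(s<h2),2],97) for lo,h2 in((-75,-40),(-20,50),(70,80))]
            print(f,k,"c",c,"LW",w,h,"flange yaw",np.arctan2(u[1],u[0]),"ridge lat",lat,"tops",hs)
        if k[0]=='p':
            q=P[near(x,y,80,24,80)];c,w,h,a=rect(q);u=np.array([np.cos(a),np.sin(a)])
            t=q[:,2]>62; s=(q[t,:2]-c)@u
            if s.mean()>0:u=-u;s=-s
            print(f,k,"c",c,"LW",w,h,"yaw",np.arctan2(u[1],u[0]),"tabs",np.percentile(s,[3,97]),"lat",((q[t,:2]-c)@[-u[1],u[0]]).mean(),"tabtop",np.percentile(q[:,2],98),"barrel",np.median(q[(q[:,2]<36),2]))
        if k[0]=='t':
            m=near(x,y,260,4,9); q=P[m];c,w,h,a=rect(q)
            u=np.array([np.cos(a),np.sin(a)]);u=np.array([-u[1],u[0]]); u=u*np.sign(u[0])
            o=c+42.5*u; v=np.array([-u[1],u[0]])
            print(f,"tray c",c,"LW",w,h,"yaw",np.arctan2(u[1],u[0]),"origin",o,"z",np.median(q[:,2]))
            g=near(o[0],o[1],230,42,72); n,l,st,ce=cv2.connectedComponentsWithStats(g.astype(np.uint8))
            for i in range(1,n):
                q=P[l==i]
                if st[i,4]<4: continue
                zt=np.percentile(q[:,2],95); hd=q[q[:,2]>zt-3]; r=hd[:,:2].mean(0)-o
                print("  post",hd[:,:2].mean(0),"top",zt,"n",len(q),len(hd),"tray",r@u,r@v)
E
cat > loc.py <<'E'
from h import *
W=dict(a1=(440,39),a2=(447,219),p1=(637,230),p2=(450,383),tray=(540,-222))
for f in("top0","scene0"): locate(f,W)
E
python3 loc.py
```

```text
top0 a1 c [440.376  38.88 ] LW 159.97015380859375 55.068458557128906 flange yaw -0.08801041665023014 ridge lat -0.5804126977990546 tops [np.float64(58.90498651586052), np.float64(49.27763383389386), np.float64(60.5325617040667)]
top0 a2 c [441.641 220.076] LW 159.57171630859375 55.86560821533203 flange yaw -2.6179667470378893 ridge lat -0.2851497637552455 tops [np.float64(58.655378014671626), np.float64(50.24040796296733), np.float64(60.09494776251415)]
top0 p1 c [637.964 231.526] LW 117.1986312866211 39.62832260131836 yaw 2.9964323978431167 tabs [-47.059  13.679] lat -0.08359884373506955 tabtop 74.99451490172262 barrel 29.820584721903025
top0 p2 c [449.483 384.833] LW 115.98005676269531 39.89458084106445 yaw 0.37586480768465613 tabs [-47.233  13.379] lat 0.15754534014416363 tabtop 74.93388312170767 barrel 29.60844752798555
top0 tray c [ 513.513 -183.462] LW 390.4097900390625 328.9617614746094 yaw 0.06177215048125311 origin [ 555.932 -180.838] z 6.43638066483892
  post [513.471  24.848] top 59.960741491323226 n 150 30 tray -29.68201537827753 207.91543335241687
  post [ 440.444 -261.9
[... 859 characters left out ...]
2772146007952592 tabtop 74.95850376416804 barrel 30.63480963784202
scene0 p2 c [451.976 384.031] LW 114.92768096923828 42.1041259765625 yaw 0.3510265028828959 tabs [-46.404  13.069] lat -0.21084579813296545 tabtop 74.53553883199186 barrel 29.99034887867187
scene0 tray c [ 540.182 -220.137] LW 404.0882263183594 403.69720458984375 yaw -0.5744525024036345 origin [ 575.86 -243.23] z 6.725621374925876
  post [ 352.804 -223.218] top 58.05705211916311 n 78 19 tray -198.12781518801884 -104.40298675855264
  post [ 437.882 -194.057] top 70.21351560423547 n 38 10 tray -142.55080102048947 -33.69354779297457
  post [ 442.435 -256.894] top 70.23781547408771 n 39 9 tray -104.5846959187461 -83.9700205134237
```

```bash
python3 - <<'E'
s=open('h.py').read()
s=s.replace("m=near(x,y,260,4,9); q=P[m]","m=near(x,y,260,3,10)&(hsv[...,1]<40)&(hsv[...,2]>190); nn,ll,ss,cc=cv2.connectedComponentsWithStats(cv2.morphologyEx(m.astype(np.uint8),cv2.MORPH_OPEN,np.ones((3,3)))); m=ll==1+ss[1:,4].argmax(); q=P[m]")
s=s.replace('"z",np.median(q[:,2]))','"z",np.median(q[:,2]))\n            b=np.where(near(o[0],o[1],230,14,26)&(hsv[...,1]<60)); b=P[b][:,:2]-o; print("  ribs",[[round(float(np.median((b@w_)[(abs(b@v-yy)<25)&(abs(b@u-xx)<25)])),1) for w_ in(u,v)] for xx in(-62,62) for yy in(-138,-46,46,138)])')
open('h.py','w').write(s)
E
python3 loc.py | grep -v -E " [ap][12] "
```

```text
top0 tray c [ 604.77  -304.866] LW 115.01417541503906 75.58781433105469 yaw 0.3586230034447787 origin [ 644.566 -289.949] z 6.286667386595653
  ribs [[nan, nan], [-40.0, -57.7], [-72.5, 49.9], [-74.6, 149.4], [nan, nan], [nan, nan], [nan, nan], [46.8, 119.0]]
  post [ 440.444 -261.938] top 69.8276094358647 n 25 8 tray -181.3045874758006 97.87223961067473
  post [ 438.917 -195.115] top 68.50540382511319 n 15 10 tray -159.28019800594998 160.98007878388307
scene0 tray c [ 547.394 -321.136] LW 275.1815490722656 109.05587005615234 yaw -1.5546440560867816 origin [ 548.081 -363.63 ] z 6.83708198930286
  ribs [[nan, nan], [-86.5, -31.7], [nan, nan], [nan, nan], [nan, nan], [nan, nan], [nan, nan], [nan, nan]]
  post [ 353.991 -243.085] top 50.955958143835105 n 7 3 tray -123.66409062140595 -192.11697031600795
  post [ 437.882 -194.057] top 70.21351560423547 n 38 10 tray -171.33082660423725 -107.44559976320116
  post [ 442.435 -256.894] top 70.23781547408771 n 39 9 tray -108.42904815755445 -103.90792905338053
  post [ 512.88  -566.333] top 69.49651100568752 n 203 36 tray 202.10762391604584 -38.4699984592009
  return _methods._mean(a, axis=axis, dtype=dtype,
  ret = ret.dtype.type(ret / rcount)
```

```bash
python3 - <<'E'
from h import *
for f,seed in(("top0",(387,257)),("scene0",(250,278))):
    d=load(f);hsv=cv2.cvtColor(d["img"],cv2.COLOR_RGB2HSV)
    m=((hsv[...,1]<60)&(hsv[...,2]>150)).astype(np.uint8)
    m=cv2.morphologyEx(m,cv2.MORPH_CLOSE,np.ones((5,5)))
    _,l,s,_=cv2.connectedComponentsWithStats(m); m=(l==l[seed[1],seed[0]])
    h=cv2.convexHull(np.argwhere(m)[:,::-1].astype(np.int32))
    # edge of pixel region; drop pixels standing above the plate (posts/ribs inside hull anyway)
    q=plane(d,h.reshape(-1,2),6.0); c,w,hh,a=rect(q)
    u=np.array([np.cos(a),np.sin(a)]);u=np.array([-u[1],u[0]]); u=u*np.sign(u[0]);v=np.array([-u[1],u[0]])
    o=c+42.5*u
    print(f,"c",c,"LW",w,hh,"yaw",np.arctan2(u[1],u[0]),"o",o)
    P=cloud(d); print("plate z",np.median(P[m][:,2]))
    B=P[...,:2]-o; 
    for z0,z1,n in((15,27,"rib"),):
        g=(P[...,2]>z0)&(P[...,2]<z1)&(hsv[...,1]<60)
        X=B@u;Y=B@v
        for xx in(-62,62):
            for yy in(-138,-46,46,138):
                k=g&(abs(X-xx)<30)&(abs(Y-yy)<25); print(n,xx,yy,k.sum(),np.nanmean(X[k]),np.nanmean(Y[k]))
    for p in((440,-260),(437,-195)):
        k=(np.hypot(P[...,0]-p[0],P[...,1]-p[1])<22)&(P[...,2]>58)&(P[...,2]<75)
        r=P[k]; print("post",r.mean(0),len(r),"tray",(r.mean(0)[:2]-o)@u,(r.mean(0)[:2]-o)@v)
E
```

```text
top0 c [ 540.984 -220.235] LW 311.8382263183594 275.3726806640625 yaw 0.06029554000891263 o [ 583.407 -217.674]
plate z nan
rib -62 -138 45 -63.24454516294312 -132.53059284071549
rib -62 -46 99 -62.89453311248542 -46.151456453397614
rib -62 46 95 -63.06335948954356 45.17950202759704
rib -62 138 44 -63.1002681024953 130.90440102747317
rib 62 -138 44 60.42665353138818 -132.64573917912193
rib 62 -46 95 61.526789427335444 -46.40842682105063
rib 62 46 93 60.99961613079102 44.97015080830827
rib 62 138 40 61.94121389465079 130.98493310421608
post [ 440.311 -261.212   66.925] 24 tray -145.4586169185646 -34.83617618146779
post [ 436.438 -194.655   66.259] 26 tray -145.31387278086703 31.8337509521314
scene0 c [ 535.626 -220.373] LW 311.3766784667969 289.9333190917969 yaw 0.05991003911874543 o [ 578.05  -217.829]
plate z nan
rib -62 -138 48 -55.11826598005501 -130.8858853244135
rib -62 -46 94 -54.700390188319524 -44.811888022325086
rib -62 46 91 -54.61141645127714 47.05580331100155
rib -62 138 41 -55.80208515682522 130.2865597428898
rib 62 -138 50 71.03019902228424 -131.02440191940732
rib 62 -46 108 70.18788532059106 -45.203154764366715
rib 62 46 97 70.32036700612421 46.453729494861896
rib 62 138 45 67.49083521502742 130.58003248625977
post [ 443.244 -258.693   65.593] 29 tray -137.01032315145937 -32.719194697800674
post [ 438.642 -192.909   66.039] 27 tray -137.66575391081506 33.22163524274223
```

```bash
cat >> h.py <<'E'
def go(x,y,z,yaw=None,obs=None):
    "yaw: world angle of tool y (jaw) axis; prints turn about tool x (done first), then shift in tool axes (cm)"
    from workcell import ctrl
    o=obs or ctrl.get_obs(); M=R.from_rotvec(o["orientation"]).as_matrix(); p=o["ee_pos"]
    cy=np.arctan2(M[1,1],M[0,1]); dy=0 if yaw is None else (yaw-cy+np.pi)%(2*np.pi)-np.pi
    dn=np.array([0,0,-1.]);ny=np.array([np.cos(cy+dy),np.sin(cy+dy),0]);nz=np.cross(dn,ny)
    w=np.array([x,y,z])-p
    print("t",round(o["t"],2),"pos",p,"jawyaw",round(cy,3),"tilt",M[2,0]+1,M[2,1],"q1,q6",o["qpos"][[0,5]],"w",round(o["width"],1),"F",o["ft_force"])
    print(f"  to {x,y,z}: turn {-dy:.3f} shift cm {np.array([dn@w,ny@w,nz@w])/10}")
E
python3 - <<'E'
from h import *
# adapter1 jaw across axis: yaw = flange yaw +- pi/2
for y in(-.08+np.pi/2,-.08-np.pi/2): go(440,39,150,y)
for y in(-2.618+np.pi/2,-2.618-np.pi/2): go(442,220,150,y)
E
```

```text
t 0.15 pos [161.022 603.445 199.317] jawyaw 1.31 tilt 6.347362359049313e-07 -0.0011265478039902133 q1,q6 [ 1.291 -0.019] w 87.7 F [-0.23  0.22 -0.73]
  to (440, 39, 150): turn -0.181 shift cm [  4.932 -54.035  32.319]
t 0.15 pos [161.022 603.445 199.317] jawyaw 1.31 tilt 6.347362359049313e-07 -0.0011265478039902133 q1,q6 [ 1.291 -0.019] w 87.7 F [-0.23  0.22 -0.73]
  to (440, 39, 150): turn 2.961 shift cm [  4.932  54.035 -32.319]
t 0.15 pos [161.022 603.445 199.317] jawyaw 1.31 tilt 6.347362359049313e-07 -0.0011265478039902133 q1,q6 [ 1.291 -0.019] w 87.7 F [-0.23  0.22 -0.73]
  to (442, 220, 150): turn 2.357 shift cm [ 4.932 47.256 -5.161]
t 0.15 pos [161.022 603.445 199.317] jawyaw 1.31 tilt 6.347362359049313e-07 -0.0011265478039902133 q1,q6 [ 1.291 -0.019] w 87.7 F [-0.23  0.22 -0.73]
  to (442, 220, 150): turn -0.784 shift cm [  4.932 -47.256   5.161]
```

Call:
apply_moves([
  {"gripper":100,"delta_pos":[0.3,-1.98,2.47],"dr":[0,0,0]},
  {"gripper":100,"delta_pos":[0.3,-1.98,2.47],"dr":[0,0,0]},
  {"gripper":100,"delta_pos":[0.3,-1.98,2.47],"dr":[0,0,0]},
  {"gripper":100,"delta_pos":[0.3,-1.98,2.47],"dr":[0,0,0]},
  {"gripper":100,"delta_pos":[0.3,-1.98,2.47],"dr":[0,0,0]},
])

```text
t: 0.57
ee_pos: [255.4, 475.0, 184.5]
orientation: [0.204, 1.561, -0.205]
ft_force: [1.5, -0.0, -0.1]
width: 87.7
```

Call:
apply_moves([
  {"gripper":100,"delta_pos":[0.3,-1.98,2.47],"dr":[0,0,0]},
  {"gripper":100,"delta_pos":[0.3,-1.98,2.47],"dr":[0,0,0]},
  {"gripper":100,"delta_pos":[0.3,-1.98,2.47],"dr":[0,0,0]},
  {"gripper":100,"delta_pos":[0.3,-1.98,2.47],"dr":[0,0,0]},
  {"gripper":100,"delta_pos":[0.3,-1.98,2.47],"dr":[0,0,0]},
])

```text
t: 0.98
ee_pos: [349.3, 347.5, 169.7]
orientation: [0.204, 1.561, -0.205]
ft_force: [0.2, 0.5, -1.2]
width: 87.7
```

Call:
apply_moves([
  {"gripper":100,"delta_pos":[0.3,-1.98,2.47],"dr":[0,0,0]},
  {"gripper":100,"delta_pos":[0.3,-1.98,2.47],"dr":[0,0,0]},
  {"gripper":100,"delta_pos":[0.3,-1.98,2.47],"dr":[0,0,0]},
  {"gripper":100,"delta_pos":[0.3,-1.98,2.47],"dr":[0,0,0]},
  {"gripper":100,"delta_pos":[0.3,-1.98,2.47],"dr":[0,0,0]},
])

```text
t: 1.4
ee_pos: [443.1, 219.9, 154.7]
orientation: [0.205, 1.561, -0.205]
ft_force: [1.2, -0.1, -0.4]
width: 87.7
```

Call:
apply_moves([
  {"gripper":100,"delta_pos":[0,0,0],"dr":[0.118,0,0]},
  {"gripper":100,"delta_pos":[0,0,0],"dr":[0.118,0,0]},
  {"gripper":100,"delta_pos":[0,0,0],"dr":[0.118,0,0]},
  {"gripper":100,"delta_pos":[0,0,0],"dr":[0.118,0,0]},
  {"gripper":100,"delta_pos":[0,0,0],"dr":[0.118,0,0]},
])

```text
t: 1.82
ee_pos: [442.4, 221.1, 154.7]
orientation: [0.669, 1.465, -0.67]
ft_force: [-0.1, -0.2, 0.0]
width: 87.9
```

Call:
apply_moves([
  {"gripper":100,"delta_pos":[0,0,0],"dr":[0.118,0,0]},
  {"gripper":100,"delta_pos":[0,0,0],"dr":[0.118,0,0]},
  {"gripper":100,"delta_pos":[0,0,0],"dr":[0.118,0,0]},
  {"gripper":100,"delta_pos":[0,0,0],"dr":[0.118,0,0]},
  {"gripper":100,"delta_pos":[0,0,0],"dr":[0.118,0,0]},
])

```text
t: 2.23
ee_pos: [442.4, 221.3, 154.7]
orientation: [1.117, 1.265, -1.118]
ft_force: [0.4, -0.3, -0.2]
width: 87.7
```

Call:
apply_moves([
  {"gripper":100,"delta_pos":[0,0,0],"dr":[0.118,0,0]},
  {"gripper":100,"delta_pos":[0,0,0],"dr":[0.118,0,0]},
  {"gripper":100,"delta_pos":[0,0,0],"dr":[0.118,0,0]},
  {"gripper":100,"delta_pos":[0,0,0],"dr":[0.118,0,0]},
  {"gripper":100,"delta_pos":[0,0,0],"dr":[0.118,0,0]},
])

```text
t: 2.65
ee_pos: [442.3, 221.3, 154.7]
orientation: [1.543, 0.952, -1.544]
ft_force: [-0.1, 0.6, 0.7]
width: 87.7
```

Call:
apply_moves([
  {"gripper":100,"delta_pos":[0,0,0],"dr":[0.118,0,0]},
  {"gripper":100,"delta_pos":[0,0,0],"dr":[0.118,0,0]},
  {"gripper":100,"delta_pos":[0,0,0],"dr":[0.118,0,0]},
  {"gripper":100,"delta_pos":[0,0,0],"dr":[0.118,0,0]},
  {"gripper":100,"delta_pos":[0,0,0],"dr":[0.118,0,0]},
])

```text
t: 3.07
ee_pos: [442.3, 221.3, 154.7]
orientation: [1.932, 0.509, -1.933]
ft_force: [-0.1, -0.2, 0.3]
width: 87.7
```

```bash
python3 - <<'E'
from h import *
snap("scene","1")
locate("scene1",dict(a1=(440,39),a2=(447,219),p1=(637,230),p2=(450,383)))
go(442,220.5,20,-2.618+np.pi/2)
E
```

```text
scene1 a1 c [439.454  39.496] LW 168.21078491210938 57.35722351074219 flange yaw -0.08525617545087018 ridge lat -1.4590651831188557 tops [np.float64(59.575770906002056), np.float64(50.922014512103864), np.float64(59.911509278809206)]
scene1 a2 c [443.417 219.904] LW 161.02975463867188 58.130950927734375 flange yaw -2.6280046672395887 ridge lat 2.27941699092428 tops [np.float64(57.99920101594192), np.float64(51.15341942945719), np.float64(59.622452452216464)]
scene1 p1 c [639.846 230.793] LW 118.90982818603516 40.76228332519531 yaw 3.011689514570126 tabs [-46.795  14.803] lat 0.9097719577566697 tabtop 74.61740922116839 barrel 30.01774108585914
scene1 p2 c [451.924 385.152] LW 116.08790588378906 42.29119873046875 yaw 0.38734779238334616 tabs [-47.87   12.689] lat 0.6796874585092035 tabtop 74.20346764491839 barrel 30.129692645681832
t 3.12 pos [442.34  221.259 154.709] jawyaw -1.063 tilt 9.365177988662765e-08 -1.3096390228201082e-05 q1,q6 [0.44  1.503] w 87.5 F [ 0.479 -0.3   -0.129]
  to (442, 220.5, 20): turn -0.016 shift cm [13.471  0.049  0.067]
```

Call:
apply_moves([
  {"gripper":100,"delta_pos":[3,0,0],"dr":[-0.016,0,0]},
  {"gripper":100,"delta_pos":[3,0.05,0.05],"dr":[0,0,0]},
  {"gripper":100,"delta_pos":[3,0,0],"dr":[0,0,0]},
  {"gripper":100,"delta_pos":[2.5,0,0],"dr":[0,0,0]},
  {"gripper":100,"delta_pos":[1.95,0,0],"dr":[0,0,0]},
])

```text
t: 3.53
ee_pos: [441.4, 220.2, 18.4]
orientation: [1.915, 0.53, -1.919]
ft_force: [0.6, -0.5, -0.7]
width: 88.0
```

Call:
apply_moves([
  {"gripper":100,"delta_pos":[0,0,0],"dr":[0,0,0]},
  {"gripper":30,"delta_pos":[0,0,0],"dr":[0,0,0]},
  {"gripper":30,"delta_pos":[0,0,0],"dr":[0,0,0]},
  {"gripper":30,"delta_pos":[0,0,0],"dr":[0,0,0]},
  {"gripper":30,"delta_pos":[0,0,0],"dr":[0,0,0]},
])

```text
t: 3.95
ee_pos: [443.3, 221.2, 21.7]
orientation: [1.921, 0.529, -1.916]
ft_force: [0.4, 0.8, 1.2]
width: 65.1
```

Call:
apply_moves([
  {"gripper":30,"delta_pos":[0,0,0],"dr":[0,0,0]},
  {"gripper":30,"delta_pos":[0,0,0],"dr":[0,0,0]},
  {"gripper":30,"delta_pos":[0,0,0],"dr":[0,0,0]},
  {"gripper":30,"delta_pos":[0,0,0],"dr":[0,0,0]},
  {"gripper":30,"delta_pos":[0,0,0],"dr":[0,0,0]},
])

```text
t: 4.37
ee_pos: [442.4, 220.7, 20.5]
orientation: [1.919, 0.528, -1.918]
ft_force: [-0.3, 0.9, -0.0]
width: 31.2
```

Call:
apply_moves([
  {"gripper":20,"delta_pos":[0,0,0],"dr":[0,0,0]},
  {"gripper":20,"delta_pos":[0,0,0],"dr":[0,0,0]},
  {"gripper":20,"delta_pos":[0,0,0],"dr":[0,0,0]},
  {"gripper":20,"delta_pos":[0,0,0],"dr":[0,0,0]},
  {"gripper":20,"delta_pos":[0,0,0],"dr":[0,0,0]},
])

```text
t: 4.78
ee_pos: [442.5, 221.7, 21.8]
orientation: [1.92, 0.528, -1.919]
ft_force: [-6.7, 2.7, 18.4]
width: 18.0
```

```bash
python3 - <<'E'
from h import *
d=snap("scene","2");w=snap("wrist","2")
c=d["img"][120:270,290:450,::-1]; c=cv2.resize(c,None,fx=2.5,fy=2.5)
w=cv2.resize(w["img"][...,::-1],(400,375))
cv2.imwrite("pics/v2.png",np.hstack([c,w]))
E
```

```text
(no output)
```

View pics/v2.png

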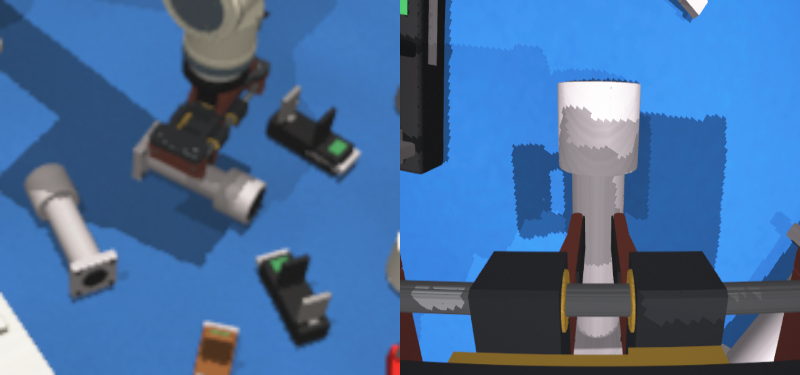

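```bash
python3 - <<'E'
from h import *
for f in("scene2","wrist2"):
    d=load(f);P=cloud(d);hsv=cv2.cvtColor(d["img"],cv2.COLOR_RGB2HSV)
    red=((hsv[...,0]<12)|(hsv[...,0]>172))&(hsv[...,1]>90)&(hsv[...,2]<140)
    k=red&(np.hypot(P[...,0]-442,P[...,1]-221)<90)&(P[...,2]<150)
    q=P[k]; print(f,len(q),"z pct",np.percentile(q[:,2],[0,2,10,50,90]))
    u=np.array([np.cos(-1.045),np.sin(-1.045)]); s=(q[:,:2]-[442,221])@u; t=(q[:,:2]-[442,221])@[-u[1],u[0]]
    lo=q[:,2]<60; print(" jaw",np.percentile(s[lo],[0,5,25,50,75,95,100])," along",np.percentile(t[lo],[0,50,100]))
locate("scene2",dict(a2=(443,220)))
from workcell import ctrl; print(ctrl.get_obs())
E
```

```text
scene2 83 z pct [ 48.932  51.549  65.433 133.519 143.189]
 jaw [-11.193 -10.099  -2.548  12.491  16.766  18.301  18.585]  along [ 4.478 11.038 12.154]
wrist2 8068 z pct [ 44.305  50.394  66.927 125.984 132.332]
 jaw [-18.661 -17.729 -14.788   9.495  13.169  15.984  17.54 ]  along [-68.197  11.573  12.239]
scene2 a2 c [444.693 218.623] LW 162.24041748046875 55.82179260253906 flange yaw -2.6119000660746887 ridge lat -6.062530483441257 tops [np.float64(58.75623415487918), np.float64(63.223141726035315), np.float64(60.3568704724153)]
{'t': 4.8833, 'qpos': array([0.44 , 0.53 , 2.012, 0.002, 0.599, 1.473]), 'qvel': array([-0.001,  0.001,  0.001, -0.002, -0.001,  0.   ]), 'joint_torque': array([ -3.087, -39.649, -13.744,  -1.134,  -1.341,  -0.051]), 'ee_pos': array([442.452, 221.625,  21.75 ]), 'orientation': array([ 1.92 ,  0.528, -1.919]), 'ft_force': array([-6.777,  4.139, 19.993]), 'moment': array([ 0.695,  1.281, -0.155]), 'width': 17.873000093261425}
```

Call:
apply_moves([
  {"gripper":100,"delta_pos":[0,0,0],"dr":[0,0,0]},
  {"gripper":100,"delta_pos":[0,0,0],"dr":[0,0,0]},
  {"gripper":100,"delta_pos":[0,0,0],"dr":[0,0,0]},
  {"gripper":100,"delta_pos":[0,0,0],"dr":[0,0,0]},
  {"gripper":100,"delta_pos":[0,0,0],"dr":[0,0,0]},
])

```text
t: 5.3
ee_pos: [442.3, 220.5, 20.2]
orientation: [1.918, 0.528, -1.919]
ft_force: [-0.1, 0.4, 0.6]
width: 47.8
```

Call:
apply_moves([
  {"gripper":100,"delta_pos":[0,0,0],"dr":[0,0,0]},
  {"gripper":100,"delta_pos":[-3,0,0],"dr":[0,0,0]},
  {"gripper":100,"delta_pos":[-3,0,0],"dr":[0,0,0]},
  {"gripper":100,"delta_pos":[-3,0,0],"dr":[0,0,0]},
  {"gripper":100,"delta_pos":[-3,0,0],"dr":[0,0,0]},
])

```text
t: 5.72
ee_pos: [441.9, 220.4, 141.4]
orientation: [1.918, 0.527, -1.92]
ft_force: [0.8, -0.5, 1.2]
width: 81.3
```

```bash
python3 - <<'E'
from h import *
d=snap("scene","3");w=snap("wrist","3");snap("top","3")
go(442,220.5,20)
p=np.array([442.4,221])
for f in("scene3","wrist3","top3"):
    D=load(f);P=cloud(D);q=P[np.hypot(P[...,0]-442,P[...,1]-221)<60]; 
    h=np.histogram(q[:,2],bins=np.arange(-5,260,10)); print(f,h[0])
x=d["img"][90:240,300:460,::-1]; x=cv2.resize(x,None,fx=2.5,fy=2.5)
cv2.imwrite("pics/v3.png",np.hstack([x,cv2.resize(w["img"][...,::-1],(400,375))]))
locate("top3",dict(a2=(443,220))); locate("scene3",dict(a2=(443,220)))
E
```

```text
t 5.87 pos [443.951 221.379 142.436] jawyaw -1.034 tilt 1.248236198425623e-05 0.0005074439554379473 q1,q6 [0.439 1.473] w 87.3 F [-0.676  0.035 -0.454]
  to (442, 220.5, 20): turn 0.000 shift cm [12.244 -0.024  0.213]
scene3 [419  18  20  80 150 191  30   0   0   0   0   0   0   0   0   0   1  28
  33  32  26  21   5   3   4  14]
wrist3 [8211    0    0  316 3095 4312  652    0    0    0    0    0    0    0
    0    0    0  461 1054 1286 1537 1821 1917 2301 1443 2572]
top3 [157   8   0  17 130 135  10   0   0   0   0   0   0   0   0   0   0   0
   0   0   0   0   0   0   0   1]
top3 a2 c [442.416 218.773] LW 159.79478454589844 52.76072311401367 flange yaw 0.5257500438373512 ridge lat -1.8137496376420101 tops [np.float64(57.81060897876052), np.float64(56.66064159321682), np.float64(58.43064614645646)]
scene3 a2 c [442.93  219.991] LW 161.12677001953125 60.472984313964844 flange yaw -2.616151236833269 ridge lat 1.8281015786217378 tops [np.float64(58.837667214127954), np.float64(50.12186261138289), np.float64(59.0764498530381)]
```

View pics/v3.png

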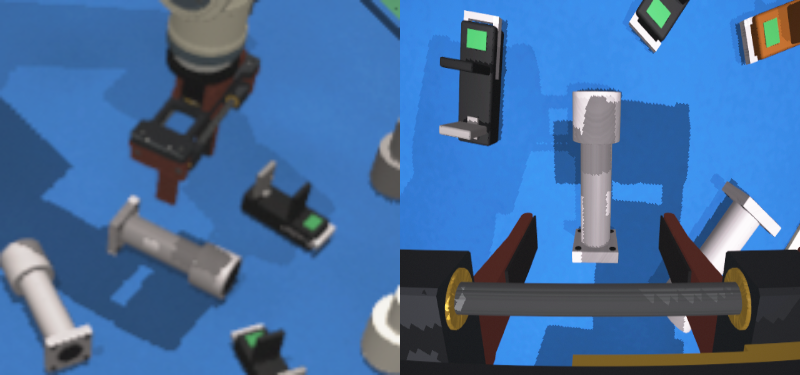

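Both views put the fingertips about 22 mm above the reported TCP height, where the text says 8 mm below it. That is a 30 mm disagreement, and it explains the closure on top of the pipe. I'll use the measured offset and go lower, watching the force.

Call:
apply_moves([
  {"gripper":100,"delta_pos":[3,0,0],"dr":[0,0,0]},
  {"gripper":100,"delta_pos":[3,0,0],"dr":[0,0,0]},
  {"gripper":100,"delta_pos":[3,0,0],"dr":[0,0,0]},
  {"gripper":100,"delta_pos":[2.5,0,0],"dr":[0,0,0]},
  {"gripper":100,"delta_pos":[1.5,0,0],"dr":[0,0,0]},
])

```text
t: 6.28
ee_pos: [439.7, 219.4, 6.5]
orientation: [1.913, 0.527, -1.924]
ft_force: [0.2, 0.1, 0.2]
width: 87.9
```

Call:
apply_moves([
  {"gripper":100,"delta_pos":[0.6,0,0],"dr":[0,0,0]},
  {"gripper":100,"delta_pos":[0.6,0,0],"dr":[0,0,0]},
  {"gripper":100,"delta_pos":[0.5,0,0],"dr":[0,0,0]},
  {"gripper":100,"delta_pos":[0,0,0],"dr":[0,0,0]},
  {"gripper":100,"delta_pos":[0,0,0],"dr":[0,0,0]},
])

```text
t: 6.7
ee_pos: [442.6, 220.8, -6.3]
orientation: [1.919, 0.528, -1.918]
ft_force: [-0.7, 0.3, -0.3]
width: 87.8
```

Call:
apply_moves([
  {"gripper":20,"delta_pos":[0,0,0],"dr":[0,0,0]},
  {"gripper":20,"delta_pos":[0,0,0],"dr":[0,0,0]},
  {"gripper":20,"delta_pos":[0,0,0],"dr":[0,0,0]},
  {"gripper":20,"delta_pos":[0,0,0],"dr":[0,0,0]},
  {"gripper":20,"delta_pos":[0,0,0],"dr":[0,0,0]},
])

```text
t: 7.12
ee_pos: [442.5, 220.7, -6.3]
orientation: [1.919, 0.528, -1.918]
ft_force: [-0.2, 0.1, -0.2]
width: 58.1
```

Call:
apply_moves([
  {"gripper":20,"delta_pos":[0,0,0],"dr":[0,0,0]},
  {"gripper":20,"delta_pos":[0,0,0],"dr":[0,0,0]},
  {"gripper":20,"delta_pos":[0,0,0],"dr":[0,0,0]},
  {"gripper":20,"delta_pos":[0,0,0],"dr":[0,0,0]},
  {"gripper":20,"delta_pos":[0,0,0],"dr":[0,0,0]},
])

```text
t: 7.53
ee_pos: [442.2, 220.9, -6.6]
orientation: [1.919, 0.528, -1.919]
ft_force: [-3.0, 2.4, 3.5]
width: 37.0
```

Call:
apply_moves([
  {"gripper":20,"delta_pos":[-1.5,0,0],"dr":[0,0,0]},
  {"gripper":20,"delta_pos":[-3,0,0],"dr":[0,0,0]},
  {"gripper":20,"delta_pos":[-3.5,0,0],"dr":[0,0,0]},
  {"gripper":20,"delta_pos":[-3.5,0,0],"dr":[-0.05,0,0]},
  {"gripper":20,"delta_pos":[-3.5,0,0],"dr":[-0.1,0,0]},
])

```text
t: 7.95
ee_pos: [441.3, 219.9, 144.0]
orientation: [1.82, 0.653, -1.825]
ft_force: [2.0, -0.0, -5.1]
width: 37.8
```

Call:
apply_moves([
  {"gripper":20,"delta_pos":[0,0,0],"dr":[-0.114,0,0]},
  {"gripper":20,"delta_pos":[0,0,0],"dr":[-0.114,0,0]},
  {"gripper":20,"delta_pos":[0,0,0],"dr":[-0.114,0,0]},
  {"gripper":20,"delta_pos":[0,0,0],"dr":[-0.114,0,0]},
  {"gripper":20,"delta_pos":[0,0,0],"dr":[-0.114,0,0]},
])

```text
t: 8.37
ee_pos: [441.6, 220.1, 142.7]
orientation: [1.431, 1.047, -1.434]
ft_force: [0.1, -0.0, -5.1]
width: 37.6
```

Call:
apply_moves([
  {"gripper":20,"delta_pos":[0,0,0],"dr":[-0.114,0,0]},
  {"gripper":20,"delta_pos":[0,0,0],"dr":[-0.114,0,0]},
  {"gripper":20,"delta_pos":[0,0,0],"dr":[-0.114,0,0]},
  {"gripper":20,"delta_pos":[0,0,0],"dr":[-0.114,0,0]},
  {"gripper":20,"delta_pos":[0,0,0],"dr":[-0.114,0,0]},
])

```text
t: 8.78
ee_pos: [441.6, 220.0, 142.5]
orientation: [1.013, 1.322, -1.016]
ft_force: [-0.9, 0.8, -4.7]
width: 37.2
```

Call:
apply_moves([
  {"gripper":20,"delta_pos":[0,0,0],"dr":[-0.114,0,0]},
  {"gripper":20,"delta_pos":[0,0,0],"dr":[-0.114,0,0]},
  {"gripper":20,"delta_pos":[0,0,0],"dr":[-0.114,0,0]},
  {"gripper":20,"delta_pos":[0,0,0],"dr":[-0.114,0,0]},
  {"gripper":20,"delta_pos":[0,0,0],"dr":[-0.114,0,0]},
])

```text
t: 9.2
ee_pos: [441.6, 220.1, 142.5]
orientation: [0.577, 1.493, -0.579]
ft_force: [0.1, -0.4, -4.6]
width: 37.5
```

Call:
apply_moves([
  {"gripper":20,"delta_pos":[0,0,0],"dr":[-0.114,0,0]},
  {"gripper":20,"delta_pos":[0,0,0],"dr":[-0.114,0,0]},
  {"gripper":20,"delta_pos":[0,0,0],"dr":[-0.114,0,0]},
  {"gripper":20,"delta_pos":[0,0,0],"dr":[-0.114,0,0]},
  {"gripper":20,"delta_pos":[0,0,0],"dr":[-0.114,0,0]},
])

```text
t: 9.62
ee_pos: [441.6, 220.1, 142.5]
orientation: [0.132, 1.568, -0.134]
ft_force: [1.0, 0.5, -4.3]
width: 37.4
```

```bash
python3 - <<'E'
from h import *
go(584,-217.5,143,1.63)
E
```

```text
t 9.62 pos [441.586 220.058 142.541] jawyaw 1.402 tilt 1.918228553554613e-06 -0.0014269480166016063 q1,q6 [ 0.438 -0.963] w 37.4 F [ 1.043  0.499 -4.347]
  to (584, -217.5, 143): turn -0.228 shift cm [ -0.046 -44.522  11.627]
```

Call:
apply_moves([
  {"gripper":20,"delta_pos":[0,0,0],"dr":[-0.114,0,0]},
  {"gripper":20,"delta_pos":[0,0,0],"dr":[-0.11,0,0]},
  {"gripper":20,"delta_pos":[0,-3.3,0.87],"dr":[0,0,0]},
  {"gripper":20,"delta_pos":[0,-3.3,0.87],"dr":[0,0,0]},
  {"gripper":20,"delta_pos":[0,-3.3,0.87],"dr":[0,0,0]},
])

```text
t: 10.03
ee_pos: [472.6, 122.0, 142.6]
orientation: [-0.041, 1.572, 0.04]
ft_force: [0.1, 0.4, -4.9]
width: 37.5
```

Call:
apply_moves([
  {"gripper":20,"delta_pos":[0,-3.3,0.87],"dr":[0,0,0]},
  {"gripper":20,"delta_pos":[0,-3.3,0.87],"dr":[0,0,0]},
  {"gripper":20,"delta_pos":[0,-3.3,0.87],"dr":[0,0,0]},
  {"gripper":20,"delta_pos":[0,-3.3,0.87],"dr":[0,0,0]},
  {"gripper":20,"delta_pos":[0,-3.3,0.87],"dr":[0,0,0]},
])

```text
t: 10.45
ee_pos: [524.1, -41.5, 142.6]
orientation: [-0.039, 1.572, 0.039]
ft_force: [0.7, 0.2, -5.1]
width: 37.3
```

Call:
apply_moves([
  {"gripper":20,"delta_pos":[0,-3.3,0.87],"dr":[0,0,0]},
  {"gripper":20,"delta_pos":[0,-3.3,0.87],"dr":[0,0,0]},
  {"gripper":20,"delta_pos":[0,-3.3,0.87],"dr":[0,0,0]},
  {"gripper":20,"delta_pos":[0,-3.3,0.87],"dr":[0,0,0]},
  {"gripper":20,"delta_pos":[0,-2.4,0.6],"dr":[0,0,0]},
])

```text
t: 10.87
ee_pos: [573.1, -196.2, 142.4]
orientation: [-0.038, 1.572, 0.038]
ft_force: [1.2, 0.1, -4.5]
width: 37.4
```

Call:
apply_moves([
  {"gripper":20,"delta_pos":[2,0,0],"dr":[0,0,0]},
  {"gripper":20,"delta_pos":[2,0,0],"dr":[0,0,0]},
  {"gripper":20,"delta_pos":[1,0,0],"dr":[0,0,0]},
  {"gripper":20,"delta_pos":[0,0,0],"dr":[0,0,0]},
  {"gripper":20,"delta_pos":[0,0,0],"dr":[0,0,0]},
])

```text
t: 11.28
ee_pos: [572.4, -192.9, 92.5]
orientation: [-0.038, 1.573, 0.04]
ft_force: [0.7, 0.6, -3.7]
width: 37.7
```

```bash
python3 - <<'E'
from h import *
snap("scene","4");snap("wrist","4");snap("top","4")
go(584,-217.5,1,1.63)
# held adapter: from wrist depth and scene
for f in("wrist4","scene4"):
    d=load(f);P=cloud(d);hsv=cv2.cvtColor(d["img"],cv2.COLOR_RGB2HSV)
    u=np.array([np.cos(.06),np.sin(.06)]);v=np.array([-u[1],u[0]]);B=P[...,:2]-[584,-217.5];X=B@u;Y=B@v
    g=(hsv[...,1]<60)&(hsv[...,2]>60)&(abs(X)<115)&(abs(Y)<32)&(P[...,2]>85)&(P[...,2]<165)
    n,l,s,c=cv2.connectedComponentsWithStats(g.astype(np.uint8))
    for i in range(1,n):
        if s[i,4]>40: k=l==i;print(f,s[i],"X",np.percentile(X[k],[1,99]),"Y",np.percentile(Y[k],[1,99]),"Z",np.percentile(P[k][:,2],[1,50,98]))
E
```

```text
t 11.43 pos [ 574.043 -193.31    94.457] jawyaw 1.621 tilt 1.4767231004686465e-06 -0.0007331110703799569 q1,q6 [-0.344 -1.965] w 37.3 F [ 0.11   0.857 -4.424]
  to (584, -217.5, 1): turn -0.009 shift cm [ 9.346 -2.474  0.851]
wrist4 [  239    99    99   263 21429] X [-88.899   2.537] Y [ 0.346 31.72 ] Z [134.489 149.78  156.561]
wrist4 [ 253  405   82   49 3640] X [22.195 58.94 ] Y [-3.247 31.683] Z [106.046 145.396 147.714]
scene4 [253 250  25  41 442] X [-15.748  73.401] Y [-3.344 31.519] Z [102.197 144.916 157.326]
```

View pics/scene4.png

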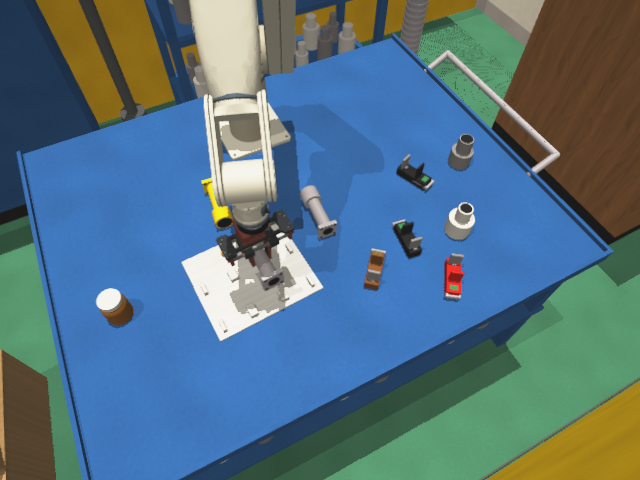

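The held adapter hangs over the tray with its flange to the far side. Scene pixel (268,268), and the depth puts the socket end where I expected. I'm about 25 mm short laterally, so I correct that and then lower.

Call:
apply_moves([
  {"gripper":20,"delta_pos":[0,-1.3,0.43],"dr":[-0.009,0,0]},
  {"gripper":20,"delta_pos":[0,-1.2,0.43],"dr":[0,0,0]},
  {"gripper":20,"delta_pos":[1.5,0,0],"dr":[0,0,0]},
  {"gripper":20,"delta_pos":[2,0,0],"dr":[0,0,0]},
  {"gripper":20,"delta_pos":[2,0,0],"dr":[0,0,0]},
])

```text
t: 11.85
ee_pos: [584.9, -219.1, 39.4]
orientation: [-0.046, 1.567, 0.044]
ft_force: [0.6, -0.4, -4.8]
width: 37.4
```

Call:
apply_moves([
  {"gripper":20,"delta_pos":[1.5,0,0],"dr":[0,0,0]},
  {"gripper":20,"delta_pos":[1,0,0],"dr":[0,0,0]},
  {"gripper":20,"delta_pos":[0.6,0,0],"dr":[0,0,0]},
  {"gripper":20,"delta_pos":[0.4,0,0],"dr":[0,0,0]},
  {"gripper":20,"delta_pos":[0,0,0],"dr":[0,0,0]},
])

```text
t: 12.27
ee_pos: [583.4, -218.0, 3.3]
orientation: [-0.046, 1.57, 0.046]
ft_force: [-0.5, -0.2, -5.0]
width: 37.4
```

```bash
python3 - <<'E'
from h import *
go(584,-217.5,0.5,1.63)
E
```

```text
t 12.27 pos [ 583.413 -218.024    3.287] jawyaw 1.629 tilt 6.291078435971542e-09 -6.776751527524938e-05 q1,q6 [-0.377 -2.006] w 37.4 F [-0.526 -0.233 -5.048]
  to (584, -217.5, 0.5): turn -0.001 shift cm [0.279 0.049 0.062]
```

Call:
apply_moves([
  {"gripper":20,"delta_pos":[0.15,0,0],"dr":[0,0,0]},
  {"gripper":20,"delta_pos":[0.15,0,0],"dr":[0,0,0]},
  {"gripper":20,"delta_pos":[0,0,0],"dr":[0,0,0]},
  {"gripper":75,"delta_pos":[0,0,0],"dr":[0,0,0]},
  {"gripper":75,"delta_pos":[0,0,0],"dr":[0,0,0]},
])

```text
t: 12.68
ee_pos: [584.0, -218.2, 1.3]
orientation: [-0.046, 1.569, 0.045]
ft_force: [-0.3, 0.6, 0.2]
width: 46.8
```

Call:
apply_moves([
  {"gripper":75,"delta_pos":[0,0,0],"dr":[0,0,0]},
  {"gripper":75,"delta_pos":[0,0,0],"dr":[0,0,0]},
  {"gripper":75,"delta_pos":[0,0,0],"dr":[0,0,0]},
  {"gripper":75,"delta_pos":[0,0,0],"dr":[0,0,0]},
  {"gripper":75,"delta_pos":[-1,0,0],"dr":[0,0,0]},
])

```text
t: 13.1
ee_pos: [581.9, -217.4, 9.2]
orientation: [-0.045, 1.573, 0.047]
ft_force: [0.4, 0.3, 1.1]
width: 65.8
```

Call:
apply_moves([
  {"gripper":75,"delta_pos":[-3,0,0],"dr":[0,0,0]},
  {"gripper":75,"delta_pos":[-3,0,0],"dr":[0,0,0]},
  {"gripper":100,"delta_pos":[-3,0,0],"dr":[0,0,0]},
  {"gripper":100,"delta_pos":[-3,0,0],"dr":[0,0,0]},
  {"gripper":100,"delta_pos":[-1,0,0],"dr":[0,0,0]},
])

```text
t: 13.52
ee_pos: [585.6, -218.8, 145.7]
orientation: [-0.048, 1.564, 0.044]
ft_force: [1.1, -0.6, 0.9]
width: 82.3
```

```bash
python3 - <<'E'
from h import *
snap("scene","5");snap("top","5")
W=dict(a1=(440,39),p1=(637,230),p2=(450,383))
locate("scene5",W);locate("top5",dict(a1=(440,39)))
go(440,39,140,-.08+np.pi/2)
E
```

```text
scene5 a1 c [440.856  38.926] LW 164.3760528564453 57.06504821777344 flange yaw -0.07844487464688367 ridge lat -1.296178439937458 tops [np.float64(59.086818778332166), np.float64(50.83933489469741), np.float64(59.39564753546382)]
scene5 p1 c [639.556 231.919] LW 118.31651306152344 41.976436614990234 yaw 2.992670815961434 tabs [-47.752  13.174] lat 1.4733779288986295 tabtop 75.05209122206527 barrel 30.32546267434853
scene5 p2 c [452.882 385.921] LW 115.44790649414062 41.21769714355469 yaw 0.3732448896727771 tabs [-48.27   12.102] lat -1.2906631707182792 tabtop 74.84640605415152 barrel 30.450756144046505
top5 a1 c [440.045  38.971] LW 160.6637420654297 55.152435302734375 flange yaw -0.08887101715648939 ridge lat -0.4535084156542799 tops [np.float64(58.32938658539017), np.float64(49.876837829426194), np.float64(61.06877726277407)]
t 13.62 pos [ 584.783 -218.492  143.235] jawyaw 1.629 tilt 1.3624940672363195e-05 -0.0022035071906658203 q1,q6 [-0.377 -2.006] w 87.3 F [-0.553 -0.39  -0.151]
  to (440, 39, 140): turn 0.138 shift cm [  0.324  24.51  -16.49 ]
```

Call:
apply_moves([
  {"gripper":100,"delta_pos":[0,0,0],"dr":[0.07,0,0]},
  {"gripper":100,"delta_pos":[0,0,0],"dr":[0.07,0,0]},
  {"gripper":100,"delta_pos":[0,2.72,-1.83],"dr":[0,0,0]},
  {"gripper":100,"delta_pos":[0,2.72,-1.83],"dr":[0,0,0]},
  {"gripper":100,"delta_pos":[0,2.72,-1.83],"dr":[0,0,0]},
])

```text
t: 14.03
ee_pos: [533.0, -131.1, 138.1]
orientation: [0.066, 1.573, -0.065]
ft_force: [-0.5, 0.8, 0.4]
width: 87.7
```

Call:
apply_moves([
  {"gripper":100,"delta_pos":[0,2.72,-1.83],"dr":[0,0,0]},
  {"gripper":100,"delta_pos":[0,2.72,-1.83],"dr":[0,0,0]},
  {"gripper":100,"delta_pos":[0,2.72,-1.83],"dr":[0,0,0]},
  {"gripper":100,"delta_pos":[0,2.72,-1.83],"dr":[0,0,0]},
  {"gripper":100,"delta_pos":[0,2.72,-1.83],"dr":[0,0,0]},
])

```text
t: 14.45
ee_pos: [452.7, 12.1, 138.7]
orientation: [0.065, 1.573, -0.065]
ft_force: [0.7, 0.0, -0.3]
width: 88.0
```

Call:
apply_moves([
  {"gripper":100,"delta_pos":[0,2.72,-1.83],"dr":[0,0,0]},
  {"gripper":100,"delta_pos":[2,0,0],"dr":[0,0,0]},
  {"gripper":100,"delta_pos":[2,0,0],"dr":[0,0,0]},
  {"gripper":100,"delta_pos":[0,0,0],"dr":[0,0,0]},
  {"gripper":100,"delta_pos":[0,0,0],"dr":[0,0,0]},
])

```text
t: 14.87
ee_pos: [437.2, 39.5, 98.9]
orientation: [0.064, 1.575, -0.064]
ft_force: [0.4, 0.2, -0.0]
width: 87.8
```

```bash
python3 - <<'E'
from h import *
go(440.5,39,-7,-.085+np.pi/2)
E
```

```text
t 14.87 pos [437.19   39.521  98.867] jawyaw 1.489 tilt 1.1519383161018304e-05 -0.0007191513622637341 q1,q6 [ 0.063 -1.426] w 87.8 F [ 0.351  0.239 -0.038]
  to (440.5, 39, -7): turn 0.003 shift cm [10.587 -0.024  0.334]
```

Call:
apply_moves([
  {"gripper":100,"delta_pos":[2,0,0.3],"dr":[0,0,0]},
  {"gripper":100,"delta_pos":[3,0,0],"dr":[0,0,0]},
  {"gripper":100,"delta_pos":[3,0,0],"dr":[0,0,0]},
  {"gripper":100,"delta_pos":[1.6,0,0],"dr":[0,0,0]},
  {"gripper":100,"delta_pos":[0.9,0,0],"dr":[0,0,0]},
])

```text
t: 15.28
ee_pos: [441.2, 38.8, -6.2]
orientation: [0.065, 1.573, -0.065]
ft_force: [1.3, -0.3, 0.0]
width: 87.8
```

Call:
apply_moves([
  {"gripper":20,"delta_pos":[0,0,0],"dr":[0,0,0]},
  {"gripper":20,"delta_pos":[0,0,0],"dr":[0,0,0]},
  {"gripper":20,"delta_pos":[0,0,0],"dr":[0,0,0]},
  {"gripper":20,"delta_pos":[0,0,0],"dr":[0,0,0]},
  {"gripper":20,"delta_pos":[0,0,0],"dr":[0,0,0]},
])

```text
t: 15.7
ee_pos: [442.9, 39.3, -3.6]
orientation: [0.064, 1.568, -0.064]
ft_force: [0.8, 1.0, 0.7]
width: 57.7
```

Call:
apply_moves([
  {"gripper":20,"delta_pos":[0,0,0],"dr":[0,0,0]},
  {"gripper":20,"delta_pos":[0,0,0],"dr":[0,0,0]},
  {"gripper":20,"delta_pos":[0,0,0],"dr":[0,0,0]},
  {"gripper":20,"delta_pos":[0,0,0],"dr":[0,0,0]},
  {"gripper":20,"delta_pos":[0,0,0],"dr":[0,0,0]},
])

```text
t: 16.12
ee_pos: [442.4, 39.5, -4.3]
orientation: [0.064, 1.569, -0.064]
ft_force: [0.1, 1.5, 6.4]
width: 37.8
```

Call:
apply_moves([
  {"gripper":20,"delta_pos":[-1.5,0,0],"dr":[0,0,0]},
  {"gripper":20,"delta_pos":[-3,0,0],"dr":[0,0,0]},
  {"gripper":20,"delta_pos":[-3.5,0,0],"dr":[0,0,0]},
  {"gripper":20,"delta_pos":[-3.5,0,0],"dr":[-0.07,0,0]},
  {"gripper":20,"delta_pos":[-3.5,0,0],"dr":[-0.07,0,0]},
])

```text
t: 16.53
ee_pos: [440.8, 39.2, 146.4]
orientation: [-0.048, 1.572, 0.048]
ft_force: [0.6, 0.3, -3.2]
width: 37.1
```

```bash
python3 - <<'E'
from h import *
go(578.5,-125.7,143,1.63)
go(589.5,-309.3,143,1.63)
E
```

```text
t 16.53 pos [440.832  39.186 146.353] jawyaw 1.632 tilt 2.167475624648141e-06 -0.00013785393699991544 q1,q6 [ 0.062 -1.57 ] w 37.1 F [ 0.574  0.324 -3.246]
  to (578.5, -125.7, 143): turn 0.002 shift cm [  0.335 -17.274  12.767]
t 16.53 pos [440.832  39.186 146.353] jawyaw 1.632 tilt 2.167475624648141e-06 -0.00013785393699991544 q1,q6 [ 0.062 -1.57 ] w 37.1 F [ 0.574  0.324 -3.246]
  to (589.5, -309.3, 143): turn 0.002 shift cm [  0.335 -35.667  12.779]
```

Call:
apply_moves([
  {"gripper":20,"delta_pos":[0,-2.88,2.13],"dr":[0,0,0]},
  {"gripper":20,"delta_pos":[0,-2.88,2.13],"dr":[0,0,0]},
  {"gripper":20,"delta_pos":[0,-2.88,2.13],"dr":[0,0,0]},
  {"gripper":20,"delta_pos":[0,-2.88,2.13],"dr":[0,0,0]},
  {"gripper":20,"delta_pos":[0,-2.88,2.13],"dr":[0,0,0]},
])

```text
t: 16.95
ee_pos: [556.8, -99.6, 144.9]
orientation: [-0.046, 1.572, 0.046]
ft_force: [0.3, 1.1, -3.6]
width: 37.4
```

Call:
apply_moves([
  {"gripper":20,"delta_pos":[0,-2.88,2.13],"dr":[0,0,0]},
  {"gripper":20,"delta_pos":[0,0,0],"dr":[0,0,0]},
  {"gripper":20,"delta_pos":[2,0,0],"dr":[0,0,0]},
  {"gripper":20,"delta_pos":[2,0,0],"dr":[0,0,0]},
  {"gripper":20,"delta_pos":[1,0,0],"dr":[0,0,0]},
])

```text
t: 17.37
ee_pos: [577.5, -125.5, 92.6]
orientation: [-0.045, 1.575, 0.046]
ft_force: [-0.6, 0.7, -3.9]
width: 37.3
```

Call:
apply_moves([
  {"gripper":20,"delta_pos":[0,0,0],"dr":[0,0,0]},
  {"gripper":20,"delta_pos":[0,0,0],"dr":[0,0,0]},
  {"gripper":20,"delta_pos":[0,0,0],"dr":[0,0,0]},
  {"gripper":20,"delta_pos":[0,0,0],"dr":[0,0,0]},
  {"gripper":20,"delta_pos":[0,0,0],"dr":[0,0,0]},
])

```text
t: 17.78
ee_pos: [580.4, -125.8, 96.5]
orientation: [-0.046, 1.569, 0.046]
ft_force: [0.3, -0.1, -2.9]
width: 37.3
```

```bash
python3 - <<'E'
from h import *
go(579.5,-125.7,2,1.63)
E
```

```text
t 17.78 pos [ 580.357 -125.769   96.461] jawyaw 1.629 tilt 1.5924177400039596e-06 -0.0005462279541803526 q1,q6 [-0.233 -1.863] w 37.3 F [ 0.316 -0.08  -2.882]
  to (579.5, -125.7, 2): turn -0.001 shift cm [ 9.446  0.012 -0.085]
```

Call:
apply_moves([
  {"gripper":20,"delta_pos":[1.5,0,0],"dr":[0,0,0]},
  {"gripper":20,"delta_pos":[2.5,0,0],"dr":[0,0,0]},
  {"gripper":20,"delta_pos":[2,0,0],"dr":[0,0,0]},
  {"gripper":20,"delta_pos":[1.5,0,0],"dr":[0,0,0]},
  {"gripper":20,"delta_pos":[0.8,0,0],"dr":[0,0,0]},
])

```text
t: 18.2
ee_pos: [579.0, -125.5, 11.2]
orientation: [-0.046, 1.572, 0.046]
ft_force: [-0.1, -0.1, -3.3]
width: 37.5
```

Call:
apply_moves([
  {"gripper":20,"delta_pos":[0.6,0,0],"dr":[0,0,0]},
  {"gripper":20,"delta_pos":[0.4,0,0],"dr":[0,0,0]},
  {"gripper":20,"delta_pos":[0.2,0,0],"dr":[0,0,0]},
  {"gripper":20,"delta_pos":[0,0,0],"dr":[0,0,0]},
  {"gripper":20,"delta_pos":[0,0,0],"dr":[0,0,0]},
])

```text
t: 18.62
ee_pos: [580.2, -125.9, 1.8]
orientation: [-0.046, 1.569, 0.046]
ft_force: [-2.5, 0.0, 5.5]
width: 37.0
```

Call:
apply_moves([
  {"gripper":75,"delta_pos":[0,0,0],"dr":[0,0,0]},
  {"gripper":75,"delta_pos":[0,0,0],"dr":[0,0,0]},
  {"gripper":75,"delta_pos":[0,0,0],"dr":[0,0,0]},
  {"gripper":75,"delta_pos":[0,0,0],"dr":[0,0,0]},
  {"gripper":75,"delta_pos":[0,0,0],"dr":[0,0,0]},
])

```text
t: 19.03
ee_pos: [579.9, -125.8, 0.4]
orientation: [-0.046, 1.57, 0.046]
ft_force: [0.7, -0.2, 0.6]
width: 65.2
```

Call:
apply_moves([
  {"gripper":75,"delta_pos":[-1,0,0],"dr":[0,0,0]},
  {"gripper":75,"delta_pos":[-3,0,0],"dr":[0,0,0]},
  {"gripper":75,"delta_pos":[-3,0,0],"dr":[0,0,0]},
  {"gripper":100,"delta_pos":[-3,0,0],"dr":[0,0,0]},
  {"gripper":100,"delta_pos":[-3.5,0,0],"dr":[0,0,0]},
])

```text
t: 19.45
ee_pos: [578.8, -125.6, 136.5]
orientation: [-0.045, 1.572, 0.046]
ft_force: [-0.1, -0.4, -0.1]
width: 75.9
```

```bash
python3 - <<'E'
from h import *
go(655.3,228.8,137,2.995-np.pi)
E
```

```text
t 19.45 pos [ 578.835 -125.558  136.522] jawyaw 1.629 tilt 1.2617468655440334e-06 0.0004790777131570001 q1,q6 [-0.234 -1.863] w 75.9 F [-0.07  -0.373 -0.123]
  to (655.3, 228.8, 137): turn 1.776 shift cm [ -0.048   2.388 -36.173]
```

Call:
apply_moves([
  {"gripper":100,"delta_pos":[0,3.49,0.97],"dr":[0,0,0]},
  {"gripper":100,"delta_pos":[0,3.49,0.97],"dr":[0,0,0]},
  {"gripper":100,"delta_pos":[0,3.49,0.97],"dr":[0,0,0]},
  {"gripper":100,"delta_pos":[0,3.49,0.97],"dr":[0,0,0]},
  {"gripper":100,"delta_pos":[0,3.49,0.97],"dr":[0,0,0]},
])

```text
t: 19.87
ee_pos: [618.2, 52.8, 136.4]
orientation: [-0.045, 1.569, 0.045]
ft_force: [0.2, -0.5, 0.1]
width: 87.9
```

Call:
apply_moves([
  {"gripper":100,"delta_pos":[0,3.49,0.97],"dr":[0,0,0]},
  {"gripper":100,"delta_pos":[0,3.49,0.97],"dr":[0,0,0]},
  {"gripper":100,"delta_pos":[0,3.49,0.97],"dr":[0,0,0]},
  {"gripper":100,"delta_pos":[0,3.49,0.97],"dr":[0,0,0]},
  {"gripper":100,"delta_pos":[0,3.49,0.97],"dr":[0,0,0]},
])

```text
t: 20.28
ee_pos: [656.3, 230.1, 136.2]
orientation: [-0.046, 1.57, 0.046]
ft_force: [1.1, -0.3, 0.9]
width: 87.8
```

Call:
apply_moves([
  {"gripper":100,"delta_pos":[0,0,0],"dr":[0.118,0,0]},
  {"gripper":100,"delta_pos":[0,0,0],"dr":[0.118,0,0]},
  {"gripper":100,"delta_pos":[0,0,0],"dr":[0.118,0,0]},
  {"gripper":100,"delta_pos":[0,0,0],"dr":[0.118,0,0]},
  {"gripper":100,"delta_pos":[0,0,0],"dr":[0.118,0,0]},
])

```text
t: 20.7
ee_pos: [656.1, 228.5, 136.0]
orientation: [0.421, 1.529, -0.421]
ft_force: [-0.2, 0.1, -0.4]
width: 88.0
```

Call:
apply_moves([
  {"gripper":100,"delta_pos":[0,0,0],"dr":[0.118,0,0]},
  {"gripper":100,"delta_pos":[0,0,0],"dr":[0.118,0,0]},
  {"gripper":100,"delta_pos":[0,0,0],"dr":[0.118,0,0]},
  {"gripper":100,"delta_pos":[0,0,0],"dr":[0.118,0,0]},
  {"gripper":100,"delta_pos":[0,0,0],"dr":[0.118,0,0]},
])

```text
t: 21.12
ee_pos: [656.2, 228.3, 136.1]
orientation: [0.877, 1.387, -0.877]
ft_force: [0.7, -0.5, 0.5]
width: 87.9
```

Call:
apply_moves([
  {"gripper":100,"delta_pos":[0,0,0],"dr":[0.118,0,0]},
  {"gripper":100,"delta_pos":[0,0,0],"dr":[0.118,0,0]},
  {"gripper":100,"delta_pos":[0,0,0],"dr":[0.118,0,0]},
  {"gripper":100,"delta_pos":[0,0,0],"dr":[0.118,0,0]},
  {"gripper":100,"delta_pos":[0,0,0],"dr":[0.118,0,0]},
])

```text
t: 21.53
ee_pos: [656.1, 228.3, 136.1]
orientation: [1.317, 1.136, -1.316]
ft_force: [0.1, -0.1, -0.2]
width: 88.1
```

```bash
cat >> h.py <<'E'
def intray(f):
    "adapters lying in the tray, tray frame"
    d=load(f);P=cloud(d);hsv=cv2.cvtColor(d["img"],cv2.COLOR_RGB2HSV)
    u=np.array([np.cos(.06),np.sin(.06)]);v=np.array([-u[1],u[0]]);B=P[...,:2]-[584,-217.5];X=B@u;Y=B@v
    for yb in(-92,0,92):
        k=(abs(Y-yb)<38)&(abs(X)<115)&(P[...,2]>31)&(P[...,2]<80)
        if k.sum()<100: print(f,yb,"empty",k.sum()); continue
        q=np.c_[X[k],Y[k]];c,w,h,a=rect(q); z=P[k][:,2]; a=(a+np.pi/2)%np.pi-np.pi/2
        hi=z>58; ct=[(hi&(q[:,0]<-20)).sum(),(hi&(q[:,0]>40)).sum()]
        zs=[np.percentile(z[(q[:,0]>c[0]+l)&(q[:,0]<c[0]+h2)],90) for l,h2 in((-75,-40),(-20,50),(70,80))]
        print(f,yb,"c",c,"LW",w,h,"ang",a,"high pts -x,+x",ct,"tops",zs)
E
python3 - <<'E'
from h import *
snap("top","6");snap("scene","6");snap("wrist","6")
intray("top6");intray("scene6")
W=dict(p1=(639,231),p2=(450,383));locate("scene6",W);locate("wrist6",dict(p1=(639,231)))
go(655.3,228.8,14,2.995-np.pi)
E
```

```text
top6 -92 empty 0
top6 0 c [-0.108 -1.666] LW 160.1730194091797 56.540367126464844 ang -0.009386311261984304 high pts -x,+x [np.int64(164), np.int64(90)] tops [np.float64(62.813887263709844), np.float64(54.9551180846308), np.float64(66.08126293767748)]
top6 92 c [-0.833 90.148] LW 160.3933868408203 55.59226989746094 ang -0.0020459735074531693 high pts -x,+x [np.int64(150), np.int64(83)] tops [np.float64(63.16024404849075), np.float64(54.84794182251372), np.float64(65.597825509765)]
scene6 -92 empty 0
scene6 0 c [1.172 0.265] LW 164.49276733398438 56.169334411621094 ang -0.015878032735161085 high pts -x,+x [np.int64(156), np.int64(106)] tops [np.float64(63.55802335165181), np.float64(54.818609180675054), np.float64(64.86206000710081)]
scene6 92 c [-0.198 90.025] LW 164.1061248779297 56.785621643066406 ang 0.003456450719935278 high pts -x,+x [np.int64(136), np.int64(98)] tops [np.float64(64.06046839029011), np.float64(54.43596120332002), np.float64(64.84925291105971)]
scene6 p1 c [640.031 231.209] LW 120.0233383178711 42.38473129272461 yaw 2.979713605151817 tabs [-46.492  13.253] lat 0.8008073630603979 tabtop 75.38904593634977 barrel 29.97336646499081
scene6 p2 c [409.325 368.006] LW 36.583133697509766 11.249342918395996 yaw -1.5028323808746689 tabs [-15.898   9.64 ] lat 0.8135053264994653 tabtop 77.30590507871749 barrel 29.033481237514486
wrist6 p1 c [638.031 234.918] LW 116.6986312866211 39.42129898071289 yaw 2.999836716664565 tabs [-45.948  14.522] lat -1.0547420832306185 tabtop 73.59365833485364 barrel 30.05504581724702
t 21.68 pos [656.187 228.306 135.921] jawyaw -0.138 tilt 3.58852683124411e-08 0.00024236265134319757 q1,q6 [0.318 0.456] w 87.7 F [-0.434  0.743 -0.131]
  to (655.3, 228.8, 14): turn 0.009 shift cm [12.192 -0.095 -0.036]
```

View pics/top6.png

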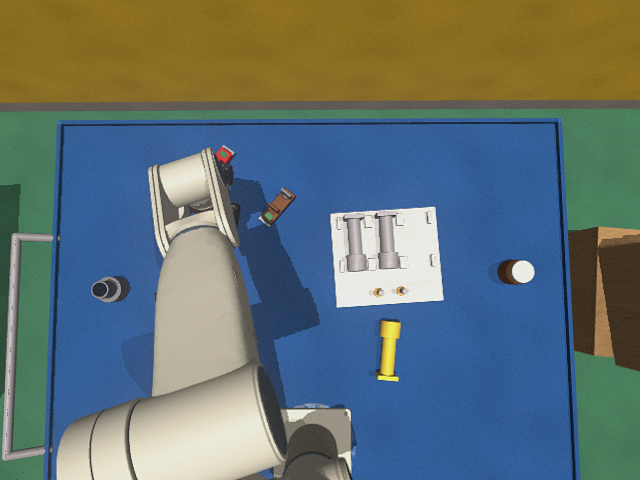

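Both adapters lie in their bays with flanges up in the picture, away from the posts: top-view pixels (357,242) and (388,240). Each is within 2 mm of its bay centre. Next I grip probe 1.

Call:
apply_moves([
  {"gripper":100,"delta_pos":[2.5,-0.1,0],"dr":[0,0,0]},
  {"gripper":100,"delta_pos":[3,0,0],"dr":[0,0,0]},
  {"gripper":100,"delta_pos":[3,0,0],"dr":[0,0,0]},
  {"gripper":100,"delta_pos":[2,0,0],"dr":[0,0,0]},
  {"gripper":100,"delta_pos":[1.3,0,0],"dr":[0,0,0]},
])

```text
t: 22.1
ee_pos: [653.7, 227.9, 14.9]
orientation: [1.307, 1.142, -1.313]
ft_force: [0.8, -0.0, 0.4]
width: 87.9
```

Call:
apply_moves([
  {"gripper":100,"delta_pos":[0.3,0,0],"dr":[0,0,0]},
  {"gripper":100,"delta_pos":[0,0,0],"dr":[0,0,0]},
  {"gripper":30,"delta_pos":[0,0,0],"dr":[0,0,0]},
  {"gripper":30,"delta_pos":[0,0,0],"dr":[0,0,0]},
  {"gripper":30,"delta_pos":[0,0,0],"dr":[0,0,0]},
])

```text
t: 22.52
ee_pos: [656.3, 228.8, 16.1]
orientation: [1.314, 1.138, -1.31]
ft_force: [-0.4, 0.2, 1.1]
width: 71.5
```

Call:
apply_moves([
  {"gripper":30,"delta_pos":[0,0,0],"dr":[0,0,0]},
  {"gripper":30,"delta_pos":[0,0,0],"dr":[0,0,0]},
  {"gripper":30,"delta_pos":[0,0,0],"dr":[0,0,0]},
  {"gripper":30,"delta_pos":[0,0,0],"dr":[0,0,0]},
  {"gripper":30,"delta_pos":[0,0,0],"dr":[0,0,0]},
])

```text
t: 22.93
ee_pos: [653.9, 228.9, 15.6]
orientation: [1.311, 1.141, -1.314]
ft_force: [-7.3, 0.3, 9.2]
width: 38.4
```

```bash
python3 - <<'E'
from h import *
d=snap("scene","7");w=snap("wrist","7")
locate("scene7",dict(p1=(639,231)));locate("wrist7",dict(p1=(639,231)))
go(655.3,228.8,14,2.995-np.pi)
x=cv2.resize(d["img"][150:300,350:510,::-1],None,fx=2.5,fy=2.5)
cv2.imwrite("pics/v7.png",np.hstack([x,cv2.resize(w["img"][...,::-1],(400,375))]))
E
```

```text
scene7 p1 c [640.552 229.091] LW 143.37591552734375 39.54763412475586 yaw 3.0228413684767785 tabs [-43.652  13.779] lat 9.480218591646889 tabtop 77.78485369247879 barrel 30.040781625388917
wrist7 p1 c [639.625 234.411] LW 142.3044891357422 40.16026306152344 yaw 3.0015744292758417 tabs [-38.682   9.754] lat -4.289822551297334 tabtop 76.45938433879834 barrel 30.12078615930696
t 23.03 pos [653.994 228.866  15.656] jawyaw -0.141 tilt 1.9429371251877825e-06 -0.0019674372281385244 q1,q6 [0.319 0.459] w 33.2 F [-8.492  0.915  8.521]
  to (655.3, 228.8, 14): turn 0.006 shift cm [ 0.166  0.13  -0.013]
```

View pics/v7.png

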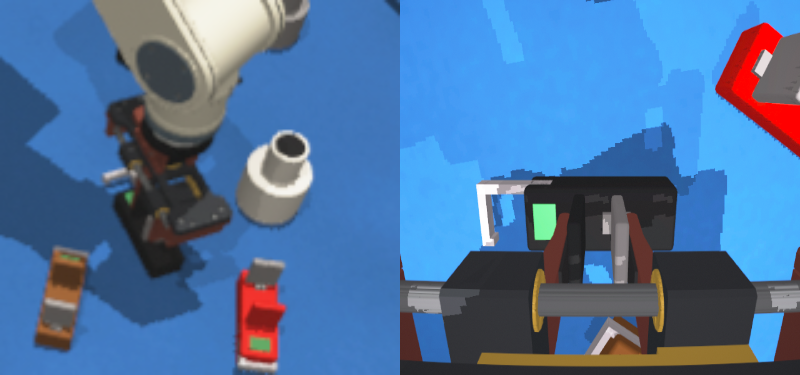

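Call:
apply_moves([
  {"gripper":30,"delta_pos":[-1,0,0],"dr":[0,0,0]},
  {"gripper":30,"delta_pos":[-3,0,0],"dr":[0,0,0]},
  {"gripper":30,"delta_pos":[-3,0,0],"dr":[0,0,0]},
  {"gripper":30,"delta_pos":[-3,0,0],"dr":[0,0,0]},
  {"gripper":30,"delta_pos":[-3,0,0],"dr":[0,0,0]},
])

```text
t: 23.45
ee_pos: [655.2, 228.3, 146.1]
orientation: [1.312, 1.139, -1.312]
ft_force: [0.9, -0.7, -2.0]
width: 33.2
```

Call:
apply_moves([
  {"gripper":30,"delta_pos":[0,0,0],"dr":[-0.118,0,0]},
  {"gripper":30,"delta_pos":[0,0,0],"dr":[-0.118,0,0]},
  {"gripper":30,"delta_pos":[0,0,0],"dr":[-0.118,0,0]},
  {"gripper":30,"delta_pos":[0,0,0],"dr":[-0.118,0,0]},
  {"gripper":30,"delta_pos":[0,0,0],"dr":[-0.118,0,0]},
])

```text
t: 23.87
ee_pos: [655.3, 228.3, 145.0]
orientation: [0.868, 1.39, -0.868]
ft_force: [0.3, -0.4, -2.3]
width: 33.6
```

Call:
apply_moves([
  {"gripper":30,"delta_pos":[0,0,0],"dr":[-0.118,0,0]},
  {"gripper":30,"delta_pos":[0,0,0],"dr":[-0.118,0,0]},
  {"gripper":30,"delta_pos":[0,0,0],"dr":[-0.118,0,0]},
  {"gripper":30,"delta_pos":[0,0,0],"dr":[-0.118,0,0]},
  {"gripper":30,"delta_pos":[0,0,0],"dr":[-0.118,0,0]},
])

```text
t: 24.28
ee_pos: [655.3, 228.3, 144.8]
orientation: [0.412, 1.531, -0.412]
ft_force: [0.2, 0.2, -1.0]
width: 33.9
```

Call:
apply_moves([
  {"gripper":30,"delta_pos":[0,0,0],"dr":[-0.118,0,0]},
  {"gripper":30,"delta_pos":[0,0,0],"dr":[-0.118,0,0]},
  {"gripper":30,"delta_pos":[0,0,0],"dr":[-0.118,0,0]},
  {"gripper":30,"delta_pos":[0,0,0],"dr":[-0.118,0,0]},
  {"gripper":30,"delta_pos":[0,0,0],"dr":[-0.118,0,0]},
])

```text
t: 24.7
ee_pos: [655.3, 228.3, 144.8]
orientation: [-0.05, 1.57, 0.05]
ft_force: [-0.3, 0.6, -1.9]
width: 33.5
```

```bash
cat >> h.py <<'E'
def held(f,o):
    "held probe in a frame at the TCP: s along jaw axis, t across (tool z), h = height over TCP"
    d=load(f);P=cloud(d);hsv=cv2.cvtColor(d["img"],cv2.COLOR_RGB2HSV)
    M=R.from_rotvec(o["orientation"]).as_matrix();B=(P-o["ee_pos"])
    s=B@M[:,1];t=B@M[:,2];h=B[...,2]
    near=(abs(s)<120)&(abs(t)<40)&(h>-45)&(h<60)
    gr=near&(abs(hsv[...,0].astype(int)-62)<18)&(hsv[...,1]>80)&(hsv[...,2]>90)
    wh=near&(hsv[...,1]<40)&(hsv[...,2]>90)&(h<20)&(abs(s)>55)
    bk=near&(hsv[...,2]<75)&(h<30)
    for n,k in(("label",gr),("hook",wh),("barrel",bk)):
        if k.sum()>5: print(f,n,k.sum(),"s",np.percentile(s[k],[1,50,99]),"t",np.percentile(t[k],[1,50,99]),"h",np.percentile(h[k],[5,50,95]))
E
python3 - <<'E'
from h import *
from workcell import ctrl
snap("wrist","8");snap("scene","8");o=ctrl.get_obs()
held("wrist8",o);held("scene8",o)
go(433.6,-129.4,150,1.63)
E
```

```text
wrist8 label 1606 s [-45.948 -38.001 -29.519] t [-14.149  -4.232   7.525] h [14.462 15.443 16.463]
wrist8 hook 2712 s [-89.558 -83.489 -55.668] t [-23.227 -15.32   16.069] h [-0.897  6.415  7.632]
wrist8 barrel 14638 s [-50.747   5.201  55.313] t [-23.773 -15.766  14.081] h [-5.214 14.177 15.545]
scene8 label 47 s [-46.722 -38.992 -29.473] t [-12.315  -0.893   9.972] h [12.689 15.903 18.433]
scene8 hook 76 s [-93.42  -86.783 -55.778] t [-20.407 -10.46   19.039] h [-0.398  5.634 10.847]
scene8 barrel 409 s [-55.728 -15.995  51.236] t [-15.635  14.353  19.23 ] h [-8.441 12.627 20.123]
t 24.8 pos [655.324 228.262 144.789] jawyaw 1.63 tilt 1.146348997949076e-07 -5.609808917636169e-05 q1,q6 [ 0.318 -1.312] w 33.7 F [-0.206 -0.036 -2.453]
  to (433.6, -129.4, 150): turn 0.000 shift cm [ -0.521 -34.392 -24.25 ]
```

Call:
apply_moves([
  {"gripper":30,"delta_pos":[0,-2.85,-2.01],"dr":[0,0,0]},
  {"gripper":30,"delta_pos":[0,-2.85,-2.01],"dr":[0,0,0]},
  {"gripper":30,"delta_pos":[0,-2.85,-2.01],"dr":[0,0,0]},
  {"gripper":30,"delta_pos":[0,-2.85,-2.01],"dr":[0,0,0]},
  {"gripper":30,"delta_pos":[0,-2.85,-2.01],"dr":[0,0,0]},
])

```text
t: 25.22
ee_pos: [562.2, 79.2, 144.7]
orientation: [-0.043, 1.57, 0.043]
ft_force: [0.1, -0.0, -2.1]
width: 33.5
```

Call:
apply_moves([
  {"gripper":30,"delta_pos":[0,-2.85,-2.01],"dr":[0,0,0]},
  {"gripper":30,"delta_pos":[0,-2.85,-2.01],"dr":[0,0,0]},
  {"gripper":30,"delta_pos":[0,-2.85,-2.01],"dr":[0,0,0]},
  {"gripper":30,"delta_pos":[0,-2.85,-2.01],"dr":[0,0,0]},
  {"gripper":30,"delta_pos":[0,-2.85,-2.01],"dr":[0,0,0]},
])

```text
t: 25.63
ee_pos: [470.4, -69.0, 144.9]
orientation: [-0.043, 1.569, 0.042]
ft_force: [0.2, -1.5, -2.4]
width: 33.5
```

Call:
apply_moves([
  {"gripper":30,"delta_pos":[0,-2.85,-2.01],"dr":[0,0,0]},
  {"gripper":30,"delta_pos":[0,-2.8,-2.01],"dr":[0,0,0]},
  {"gripper":30,"delta_pos":[1,0,0],"dr":[0,0,0]},
  {"gripper":30,"delta_pos":[2,0,0],"dr":[0,0,0]},
  {"gripper":30,"delta_pos":[1,0,0],"dr":[0,0,0]},
])

```text
t: 26.05
ee_pos: [434.0, -127.0, 103.7]
orientation: [-0.042, 1.57, 0.042]
ft_force: [0.2, 0.0, -2.1]
width: 33.8
```

Call:
apply_moves([
  {"gripper":30,"delta_pos":[0,0,0],"dr":[0,0,0]},
  {"gripper":30,"delta_pos":[0,0,0],"dr":[0,0,0]},
  {"gripper":30,"delta_pos":[0,0,0],"dr":[0,0,0]},
  {"gripper":30,"delta_pos":[0,0,0],"dr":[0,0,0]},
  {"gripper":30,"delta_pos":[0,0,0],"dr":[0,0,0]},
])

```text
t: 26.47
ee_pos: [435.0, -126.4, 105.0]
orientation: [-0.046, 1.569, 0.046]
ft_force: [-0.3, 0.1, -3.0]
width: 33.5
```

```bash
cat >> h.py <<'E'
def posts(f,o):
    d=load(f);P=cloud(d);M=R.from_rotvec(o["orientation"]).as_matrix()
    for p in((441.8,-260),(437.5,-193.8)):
        k=(np.hypot(P[...,0]-p[0],P[...,1]-p[1])<16)&(P[...,2]>57)&(P[...,2]<71)
        if k.sum()<5: print(f,p,"hidden");continue
        (c,r)=cv2.minEnclosingCircle(np.float32(P[k][:,:2])); m=P[k].mean(0); B=np.array([*m[:2],0])-o["ee_pos"]
        print(f,p,k.sum(),"mean",m,"circ",c,r,"s,t",B@M[:,1],B@M[:,2])
E
python3 - <<'E'
from h import *
from workcell import ctrl
d=snap("scene","9");w=snap("wrist","9");o=ctrl.get_obs()
for f in("wrist9","scene9"): held(f,o);posts(f,o)
go(435,-126.9,24,1.63)
x=cv2.resize(d["img"][170:320,170:330,::-1],None,fx=2.5,fy=2.5)
cv2.imwrite("pics/v9.png",np.hstack([x,cv2.resize(w["img"][...,::-1],(400,375))]))
E
```

```text
wrist9 label 1562 s [-45.639 -38.004 -29.694] t [-14.195  -4.228   7.433] h [14.589 15.618 16.594]
wrist9 hook 1976 s [-89.876 -83.758 -55.839] t [-23.3   -15.902  16.025] h [-2.119  6.87   7.89 ]
wrist9 barrel 15806 s [-83.774   4.631  55.492] t [-23.547 -14.669  14.614] h [-4.794 14.32  17.498]
wrist9 (441.8, -260) 647 mean [ 437.993 -258.107   65.075] circ (438.517578125, -259.5528259277344) 8.367471694946289 s,t -131.61543420686453 -4.550258108408533
wrist9 (437.5, -193.8) 66 mean [ 438.765 -196.506   65.913] circ (439.19232177734375, -196.86709594726562) 3.4911601543426514 s,t -70.16554118170424 -0.17565108274689192
scene9 label 46 s [-47.448 -38.11  -29.622] t [-13.157  -0.433  11.215] h [13.684 16.151 18.785]
scene9 hook 84 s [-89.172 -73.19  -55.625] t [-19.727 -11.167  18.961] h [-41.888   4.655  10.441]
scene9 barrel 482 s [-51.899   0.927  53.922] t [-18.68   15.515  21.516] h [-8.52  12.98  20.368]
scene9 (441.8, -260) 27 mean [ 442.28  -258.635   64.758] circ (442.9089050292969, -257.4424743652344) 9.567585945129395 s,t -132.39335303421933 -0.3007433751018102
scene9 (437.5, -193.8) 26 mean [ 437.787 -192.826   64.957] circ (437.108154296875, -192.3881072998047) 8.742654800415039 s,t -66.43407569495967 -0.9364706161527905
t 26.57 pos [ 434.738 -126.415  104.85 ] jawyaw 1.629 tilt 4.828294580816461e-07 -0.000391907315286346 q1,q6 [-0.309 -1.939] w 33.4 F [ 0.288 -0.267 -2.916]
  to (435, -126.9, 24): turn -0.001 shift cm [ 8.085 -0.05   0.023]
```

View pics/v9.png

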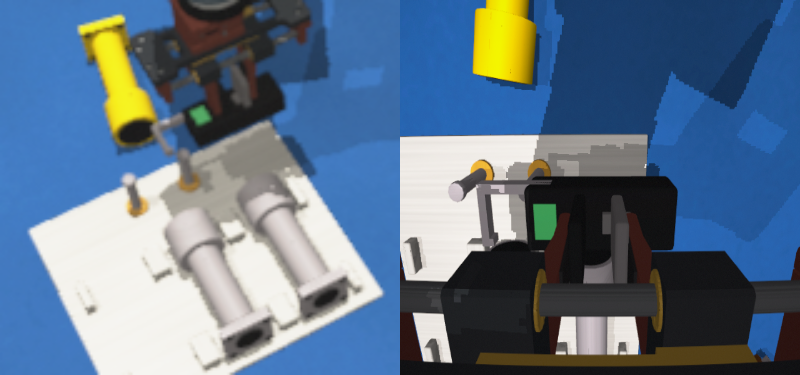

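The hook is out and post 2 sits in line with the middle of the mouth: along-jaw -66 mm against a mouth of -53 to -84 mm. Lateral alignment is good as well, so I go down.

Call:
apply_moves([
  {"gripper":30,"delta_pos":[1.5,0,0],"dr":[0,0,0]},
  {"gripper":30,"delta_pos":[1.5,0,0],"dr":[0,0,0]},
  {"gripper":30,"delta_pos":[0.5,0,0],"dr":[0,0,0]},
  {"gripper":30,"delta_pos":[0,0,0],"dr":[0,0,0]},
  {"gripper":30,"delta_pos":[0,0,0],"dr":[0,0,0]},
])

```text
t: 26.98
ee_pos: [434.3, -126.5, 69.5]
orientation: [-0.046, 1.571, 0.046]
ft_force: [0.0, -0.4, -1.4]
width: 33.5
```

Call:
apply_moves([
  {"gripper":30,"delta_pos":[0.6,0,0],"dr":[0,0,0]},
  {"gripper":30,"delta_pos":[0.6,0,0],"dr":[0,0,0]},
  {"gripper":30,"delta_pos":[0.6,0,0],"dr":[0,0,0]},
  {"gripper":30,"delta_pos":[0.6,0,0],"dr":[0,0,0]},
  {"gripper":30,"delta_pos":[0.6,0,0],"dr":[0,0,0]},
])

```text
t: 27.4
ee_pos: [434.2, -126.5, 38.8]
orientation: [-0.046, 1.57, 0.046]
ft_force: [-0.4, 0.4, -2.6]
width: 33.4
```

Call:
apply_moves([
  {"gripper":30,"delta_pos":[0.6,0,0],"dr":[0,0,0]},
  {"gripper":30,"delta_pos":[0.6,0,0],"dr":[0,0,0]},
  {"gripper":30,"delta_pos":[0.3,0,0],"dr":[0,0,0]},
  {"gripper":30,"delta_pos":[0,0,0],"dr":[0,0,0]},
  {"gripper":30,"delta_pos":[0,0,0],"dr":[0,0,0]},
])

```text
t: 27.82
ee_pos: [434.1, -126.5, 24.1]
orientation: [-0.046, 1.571, 0.046]
ft_force: [0.3, -1.0, -2.1]
width: 33.3
```

```bash
python3 - <<'E'
from h import *
from workcell import ctrl
d=snap("scene","10");w=snap("wrist","10");o=ctrl.get_obs()
for f in("wrist10","scene10"): held(f,o);posts(f,o)
go(435,-126.9,21.5,1.63)
E
```

```text
wrist10 label 1567 s [-45.671 -37.913 -29.682] t [-14.511  -4.506   7.241] h [14.385 15.394 16.403]
wrist10 hook 10633 s [-119.599  -88.445  -55.674] t [-38.314 -19.278  32.465] h [-19.506 -18.356   6.887]
wrist10 barrel 16565 s [-83.568   3.323  56.007] t [-23.803 -14.431  14.591] h [-6.549 14.073 20.358]
wrist10 (441.8, -260) 382 mean [ 437.89  -253.041   62.416] circ (438.5925598144531, -255.1435546875) 6.947655200958252 s,t -126.44009531958409 -3.97895239730212
wrist10 (437.5, -193.8) 1264 mean [ 432.698 -192.102   65.089] circ (434.2579345703125, -193.2516632080078) 8.247879981994629 s,t -65.3017805834579 -5.617109960201902
scene10 label 42 s [-47.071 -38.7   -29.699] t [-12.857  -0.058  10.956] h [11.872 15.802 19.781]
scene10 hook 394 s [-119.289  -91.465   56.454] t [-34.36    5.237  38.472] h [-21.33  -17.031   8.178]
scene10 barrel 438 s [-51.999   2.074  58.003] t [-17.882  14.199  21.012] h [-12.252  11.853  19.284]
scene10 (441.8, -260) 27 mean [ 442.747 -258.53    65.699] circ (441.82806396484375, -257.99578857421875) 8.177499771118164 s,t -132.20249707256013 0.5503990291799606
scene10 (437.5, -193.8) 28 mean [ 438.493 -192.75    65.294] circ (436.9777526855469, -192.03875732421875) 9.061192512512207 s,t -66.28657195681278 0.1303940170391063
t 27.92 pos [ 434.497 -126.581   24.542] jawyaw 1.629 tilt 6.996825541172313e-08 -0.00013138243587598394 q1,q6 [-0.31  -1.939] w 33.8 F [ 0.075 -0.244 -2.652]
  to (435, -126.9, 21.5): turn -0.001 shift cm [ 0.304 -0.035  0.048]
```

Call:
apply_moves([
  {"gripper":30,"delta_pos":[0.2,-0.2,0],"dr":[0,0,0]},
  {"gripper":30,"delta_pos":[0.1,-0.2,0],"dr":[0,0,0]},
  {"gripper":30,"delta_pos":[0.05,0,0],"dr":[0,0,0]},
  {"gripper":30,"delta_pos":[0,0,0],"dr":[0,0,0]},
  {"gripper":30,"delta_pos":[0,0,0],"dr":[0,0,0]},
])

```text
t: 28.33
ee_pos: [434.8, -130.7, 21.5]
orientation: [-0.045, 1.57, 0.045]
ft_force: [-0.9, 0.6, 6.1]
width: 33.7
```

Contact with the ledge is light (6 N), so I let go.

Call:
apply_moves([
  {"gripper":100,"delta_pos":[0,0,0],"dr":[0,0,0]},
  {"gripper":100,"delta_pos":[0,0,0],"dr":[0,0,0]},
  {"gripper":100,"delta_pos":[0,0,0],"dr":[0,0,0]},
  {"gripper":100,"delta_pos":[0,0,0],"dr":[0,0,0]},
  {"gripper":100,"delta_pos":[0,0,0],"dr":[0,0,0]},
])

```text
t: 28.75
ee_pos: [434.7, -130.1, 21.3]
orientation: [-0.045, 1.57, 0.046]
ft_force: [0.1, -0.4, 0.3]
width: 64.0
```

Call:
apply_moves([
  {"gripper":100,"delta_pos":[0,0,0],"dr":[0,0,0]},
  {"gripper":100,"delta_pos":[0,0,0],"dr":[0,0,0]},
  {"gripper":100,"delta_pos":[0,0,0],"dr":[0,0,0]},
  {"gripper":100,"delta_pos":[0,0,0],"dr":[0,0,0]},
  {"gripper":100,"delta_pos":[0,0,0],"dr":[0,0,0]},
])

```text
t: 29.17
ee_pos: [434.5, -130.7, 20.9]
orientation: [-0.046, 1.57, 0.046]
ft_force: [0.4, -0.3, 0.2]
width: 87.6
```

Call:
apply_moves([
  {"gripper":100,"delta_pos":[-1,0,0],"dr":[0,0,0]},
  {"gripper":100,"delta_pos":[-2.5,0,0],"dr":[0,0,0]},
  {"gripper":100,"delta_pos":[-3,0,0],"dr":[0,0,0]},
  {"gripper":100,"delta_pos":[-3,0,0],"dr":[0,0,0]},
  {"gripper":100,"delta_pos":[-3,0,0],"dr":[0,0,0]},
])

```text
t: 29.58
ee_pos: [434.1, -130.4, 147.7]
orientation: [-0.046, 1.571, 0.046]
ft_force: [1.5, -0.4, 0.4]
width: 87.9
```

```bash
python3 - <<'E'
from h import *
from workcell import ctrl
d=snap("scene","11");w=snap("wrist","11");o=ctrl.get_obs()
for f in("wrist11","scene11"): held(f,dict(o,ee_pos=np.array([434.8,-130.7,21.5])))
x=cv2.resize(d["img"][170:320,170:330,::-1],None,fx=2.5,fy=2.5)
cv2.imwrite("pics/v11.png",np.hstack([x,cv2.resize(w["img"][...,::-1],(400,375))]))
locate("scene11",dict(p2=(451,385)))
# p2 grip point
go(436.5,379,150,0.373)
E
```

```text
wrist11 label 609 s [-49.496 -41.587 -33.73 ] t [-14.184  -3.519   7.626] h [14.256 15.356 16.424]
wrist11 hook 6222 s [-119.156  -90.606   59.449] t [-38.408  -4.987  39.361] h [-16.643 -15.416   5.866]
wrist11 barrel 6074 s [-58.313   1.588  52.064] t [-23.641  -9.233  15.375] h [-1.967 14.406 16.102]
scene11 label 44 s [-51.571 -42.511 -33.888] t [-13.021   0.563  11.483] h [12.85  15.995 19.39 ]
scene11 hook 427 s [-119.075  -88.884   60.791] t [-34.616   5.713  39.21 ] h [-18.965 -14.414   7.03 ]
scene11 barrel 461 s [-56.911  -1.43   49.766] t [-19.017  14.459  21.331] h [-9.925 13.344 19.562]
scene11 p2 c [453.301 384.349] LW 116.03919982910156 41.32260513305664 yaw 0.34458724568319327 tabs [-47.537  10.993] lat -0.7612174661432215 tabtop 75.05137196644802 barrel 30.150482045072508
t 29.68 pos [ 437.502 -131.53   150.648] jawyaw 1.629 tilt 3.787465024396308e-05 -0.0032395048977434844 q1,q6 [-0.318 -1.947] w 87.7 F [-0.9    0.143 -0.534]
  to (436.5, 379, 150): turn 1.256 shift cm [  0.065  18.511 -47.579]
```

View pics/v11.png

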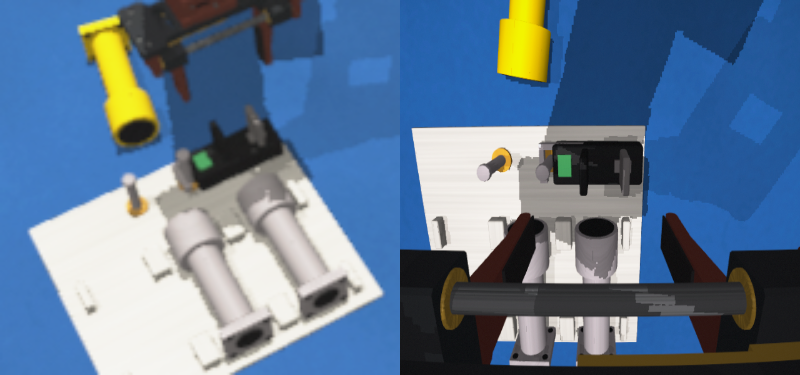

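Probe 1 is on post 2: in the scene crop its nose (200,160) is against the post at (184,165), and the barrel was drawn about 4 mm towards the post. Next is probe 2.

Call:
apply_moves([
  {"gripper":100,"delta_pos":[0,3.39,0.2],"dr":[0,0,0]},
  {"gripper":100,"delta_pos":[0,3.39,0.2],"dr":[0,0,0]},
  {"gripper":100,"delta_pos":[0,3.39,0.2],"dr":[0,0,0]},
  {"gripper":100,"delta_pos":[0,3.39,0.2],"dr":[0,0,0]},
  {"gripper":100,"delta_pos":[0,3.39,0.2],"dr":[0,0,0]},
])

```text
t: 30.1
ee_pos: [433.9, 40.6, 145.8]
orientation: [-0.045, 1.571, 0.045]
ft_force: [-0.0, 1.1, 0.4]
width: 88.1
```

Call:
apply_moves([
  {"gripper":100,"delta_pos":[0,3.39,0.2],"dr":[0,0,0]},
  {"gripper":100,"delta_pos":[0,3.39,0.2],"dr":[0,0,0]},
  {"gripper":100,"delta_pos":[0,3.39,0.2],"dr":[0,0,0]},
  {"gripper":100,"delta_pos":[0,3.39,0.2],"dr":[0,0,0]},
  {"gripper":100,"delta_pos":[0,3.39,0.2],"dr":[0,0,0]},
])

```text
t: 30.52
ee_pos: [434.0, 210.6, 145.7]
orientation: [-0.046, 1.571, 0.046]
ft_force: [1.2, 0.5, 1.0]
width: 87.5
```

Call:
apply_moves([
  {"gripper":100,"delta_pos":[0,3.39,0.2],"dr":[0,0,0]},
  {"gripper":100,"delta_pos":[0,3.39,0.2],"dr":[0,0,0]},
  {"gripper":100,"delta_pos":[0,3.39,0.2],"dr":[0,0,0]},
  {"gripper":100,"delta_pos":[0,3.39,0.2],"dr":[0,0,0]},
  {"gripper":100,"delta_pos":[0,3.39,0.2],"dr":[0,0,0]},
])

```text
t: 30.93
ee_pos: [434.1, 380.3, 145.5]
orientation: [-0.046, 1.571, 0.045]
ft_force: [0.3, 0.4, 1.2]
width: 87.7
```

Call:
apply_moves([
  {"gripper":100,"delta_pos":[0,0,0],"dr":[0.114,0,0]},
  {"gripper":100,"delta_pos":[0,0,0],"dr":[0.114,0,0]},
  {"gripper":100,"delta_pos":[0,0,0],"dr":[0.114,0,0]},
  {"gripper":100,"delta_pos":[0,0,0],"dr":[0.114,0,0]},
  {"gripper":100,"delta_pos":[0,0,0],"dr":[0.114,0,0]},
])

```text
t: 31.35
ee_pos: [434.3, 378.6, 145.3]
orientation: [0.404, 1.533, -0.406]
ft_force: [0.3, 0.2, -0.0]
width: 87.7
```

Call:
apply_moves([
  {"gripper":100,"delta_pos":[0,0,0],"dr":[0.114,0,0]},
  {"gripper":100,"delta_pos":[0,0,0],"dr":[0.114,0,0]},
  {"gripper":100,"delta_pos":[0,0,0],"dr":[0.114,0,0]},
  {"gripper":100,"delta_pos":[0,0,0],"dr":[0.114,0,0]},
  {"gripper":100,"delta_pos":[0,0,0],"dr":[0.114,0,0]},
])

```text
t: 31.77
ee_pos: [434.5, 378.4, 145.4]
orientation: [0.845, 1.4, -0.847]
ft_force: [0.2, -0.1, -0.5]
width: 87.6
```

Call:
apply_moves([
  {"gripper":100,"delta_pos":[0,0,0],"dr":[0.114,0,0]},
  {"gripper":100,"delta_pos":[0,0,0],"dr":[0,0,0]},
  {"gripper":100,"delta_pos":[0,0,0],"dr":[0,0,0]},
  {"gripper":100,"delta_pos":[0,0,0],"dr":[0,0,0]},
  {"gripper":100,"delta_pos":[0,0,0],"dr":[0,0,0]},
])

```text
t: 32.18
ee_pos: [434.8, 378.8, 145.8]
orientation: [0.927, 1.364, -0.927]
ft_force: [-0.3, 0.5, 0.5]
width: 88.1
```

```bash
python3 - <<'E'
from h import *
snap("wrist","12");snap("scene","12")
for f in("wrist12","scene12"):locate(f,dict(p2=(451,385)))
intray("scene12")
go(435.1,378.7,15,0.375)
E
```

```text
wrist12 p2 c [447.259 388.709] LW 116.83940887451172 39.352386474609375 yaw 0.3770044076046147 tabs [-46.512  13.918] lat 0.9977393461050036 tabtop 73.65629585619408 barrel 30.06057670826334
scene12 p2 c [452.646 384.677] LW 113.65638732910156 42.58965301513672 yaw 0.3581228950815755 tabs [-47.152  12.664] lat -0.681534870060388 tabtop 73.88170226781747 barrel 30.121480529583117
scene12 -92 empty 0
scene12 0 c [2.138 0.452] LW 163.7257843017578 56.17987060546875 ang -0.01895052168478628 high pts -x,+x [np.int64(158), np.int64(104)] tops [np.float64(63.834106729832655), np.float64(54.58195555202033), np.float64(64.64673979104398)]
scene12 92 c [ 0.04  89.111] LW 163.16110229492188 56.269622802734375 ang 0.002661789198013853 high pts -x,+x [np.int64(130), np.int64(98)] tops [np.float64(63.47217200246827), np.float64(54.9285566376551), np.float64(64.29258202173257)]
t 32.28 pos [434.857 378.84  145.853] jawyaw 0.376 tilt 1.1371218411326822e-09 -4.203207333225434e-05 q1,q6 [0.696 0.32 ] w 87.7 F [-0.099 -0.434  0.053]
  to (435.1, 378.7, 15): turn 0.001 shift cm [13.085  0.017  0.022]
```

Call:
apply_moves([
  {"gripper":100,"delta_pos":[2.5,0,0],"dr":[0,0,0]},
  {"gripper":100,"delta_pos":[3,0,0],"dr":[0,0,0]},
  {"gripper":100,"delta_pos":[3,0,0],"dr":[0,0,0]},
  {"gripper":100,"delta_pos":[2.5,0,0],"dr":[0,0,0]},
  {"gripper":100,"delta_pos":[1.5,0,0],"dr":[0,0,0]},
])

```text
t: 32.7
ee_pos: [433.7, 377.8, 18.2]
orientation: [0.926, 1.365, -0.931]
ft_force: [-0.5, -0.9, 0.1]
width: 87.9
```

Call:
apply_moves([
  {"gripper":100,"delta_pos":[0.5,0,0],"dr":[0,0,0]},
  {"gripper":100,"delta_pos":[0,0,0],"dr":[0,0,0]},
  {"gripper":30,"delta_pos":[0,0,0],"dr":[0,0,0]},
  {"gripper":30,"delta_pos":[0,0,0],"dr":[0,0,0]},
  {"gripper":30,"delta_pos":[0,0,0],"dr":[0,0,0]},
])

```text
t: 33.12
ee_pos: [435.7, 379.6, 17.2]
orientation: [0.93, 1.363, -0.927]
ft_force: [0.4, -0.0, -0.3]
width: 71.2
```

Call:
apply_moves([
  {"gripper":30,"delta_pos":[0,0,0],"dr":[0,0,0]},
  {"gripper":30,"delta_pos":[0,0,0],"dr":[0,0,0]},
  {"gripper":30,"delta_pos":[0,0,0],"dr":[0,0,0]},
  {"gripper":30,"delta_pos":[0,0,0],"dr":[0,0,0]},
  {"gripper":30,"delta_pos":[0,0,0],"dr":[0,0,0]},
])

```text
t: 33.53
ee_pos: [436.9, 380.3, 17.1]
orientation: [0.932, 1.362, -0.925]
ft_force: [4.8, 1.8, 5.1]
width: 38.1
```

Call:
apply_moves([
  {"gripper":30,"delta_pos":[0,0,0],"dr":[0,0,0]},
  {"gripper":30,"delta_pos":[0,0,0],"dr":[0,0,0]},
  {"gripper":30,"delta_pos":[0,0,0],"dr":[0,0,0]},
  {"gripper":30,"delta_pos":[0,0,0],"dr":[0,0,0]},
  {"gripper":30,"delta_pos":[-1,0,0],"dr":[0,0,0]},
])

```text
t: 33.95
ee_pos: [434.1, 378.2, 25.0]
orientation: [0.927, 1.364, -0.931]
ft_force: [-0.7, -1.2, -2.8]
width: 33.5
```

Call:
apply_moves([
  {"gripper":30,"delta_pos":[-2.5,0,0],"dr":[0,0,0]},
  {"gripper":30,"delta_pos":[-3,0,0],"dr":[0,0,0]},
  {"gripper":30,"delta_pos":[-3,0,0],"dr":[0,0,0]},
  {"gripper":30,"delta_pos":[-3,0,0],"dr":[0,0,0]},
  {"gripper":30,"delta_pos":[-1.5,0,0],"dr":[-0.114,0,0]},
])

```text
t: 34.37
ee_pos: [434.8, 379.0, 158.9]
orientation: [0.843, 1.401, -0.841]
ft_force: [0.5, -0.5, -1.3]
width: 33.3
```

Call:
apply_moves([
  {"gripper":30,"delta_pos":[0,0,0],"dr":[-0.114,0,0]},
  {"gripper":30,"delta_pos":[0,0,0],"dr":[-0.114,0,0]},
  {"gripper":30,"delta_pos":[0,0,0],"dr":[-0.114,0,0]},
  {"gripper":30,"delta_pos":[0,0,0],"dr":[-0.114,0,0]},
  {"gripper":30,"delta_pos":[0,0,0],"dr":[-0.114,0,0]},
])

```text
t: 34.78
ee_pos: [433.4, 377.8, 155.3]
orientation: [0.395, 1.536, -0.399]
ft_force: [0.0, -0.0, -2.1]
width: 33.5
```

Call:
apply_moves([
  {"gripper":30,"delta_pos":[0,0,0],"dr":[-0.114,0,0]},
  {"gripper":30,"delta_pos":[0,0,0],"dr":[-0.114,0,0]},
  {"gripper":30,"delta_pos":[0,0,0],"dr":[-0.114,0,0]},
  {"gripper":30,"delta_pos":[0,0,0],"dr":[-0.114,0,0]},
  {"gripper":30,"delta_pos":[0,0,0],"dr":[-0.114,0,0]},
])

```text
t: 35.2
ee_pos: [433.4, 377.8, 155.2]
orientation: [-0.052, 1.573, 0.049]
ft_force: [-0.1, 0.3, -2.1]
width: 33.5
```

```bash
python3 - <<'E'
from h import *
from workcell import ctrl
snap("wrist","13");snap("scene","13");o=ctrl.get_obs()
for f in("wrist13","scene13"):held(f,o)
go(445.8,-326.4,150,1.63)
E
```

```text
wrist13 label 1599 s [30.015 38.408 46.116] t [-15.359  -5.007   6.615] h [12.924 13.945 14.97 ]
wrist13 hook 2763 s [56.045 83.856 90.201] t [-24.626   5.549  15.367] h [-2.508  4.724  6.004]
wrist13 barrel 14606 s [-55.056  -4.624  51.032] t [-24.395 -16.273  13.664] h [-7.224 12.742 14.078]
scene13 label 12 s [23.743 40.973 49.263] t [-6.94   4.41  13.874] h [ 8.413 12.066 22.755]
scene13 hook 52 s [58.108 81.731 90.341] t [-20.843   8.139  19.732] h [-2.623  3.361  6.096]
scene13 barrel 404 s [-59.769 -25.519  46.673] t [-16.389  14.033  21.605] h [-9.685 10.128 21.498]
t 35.3 pos [433.602 377.95  155.237] jawyaw 1.63 tilt 4.86721845571747e-06 -0.0017438958221194026 q1,q6 [ 0.696 -0.934] w 33.5 F [ 0.096 -1.249 -2.95 ]
  to (445.8, -326.4, 150): turn 0.000 shift cm [  0.524 -70.384  -2.95 ]
```

Call:
apply_moves([
  {"gripper":30,"delta_pos":[0,-3.5,-0.14],"dr":[0,0,0]},
  {"gripper":30,"delta_pos":[0,-3.5,-0.14],"dr":[0,0,0]},
  {"gripper":30,"delta_pos":[0,-3.5,-0.14],"dr":[0,0,0]},
  {"gripper":30,"delta_pos":[0,-3.5,-0.14],"dr":[0,0,0]},
  {"gripper":30,"delta_pos":[0,-3.5,-0.14],"dr":[0,0,0]},
])

```text
t: 35.72
ee_pos: [436.8, 202.0, 155.6]
orientation: [-0.043, 1.572, 0.042]
ft_force: [1.0, 0.1, -1.7]
width: 33.3
```

Call:
apply_moves([
  {"gripper":30,"delta_pos":[0,-3.5,-0.14],"dr":[0,0,0]},
  {"gripper":30,"delta_pos":[0,-3.5,-0.14],"dr":[0,0,0]},
  {"gripper":30,"delta_pos":[0,-3.5,-0.14],"dr":[0,0,0]},
  {"gripper":30,"delta_pos":[0,-3.5,-0.14],"dr":[0,0,0]},
  {"gripper":30,"delta_pos":[0,-3.5,-0.14],"dr":[0,0,0]},
])

```text
t: 36.13
ee_pos: [440.0, 27.1, 155.8]
orientation: [-0.042, 1.572, 0.043]
ft_force: [1.2, -0.3, -3.5]
width: 33.6
```

Call:
apply_moves([
  {"gripper":30,"delta_pos":[0,-3.5,-0.14],"dr":[0,0,0]},
  {"gripper":30,"delta_pos":[0,-3.5,-0.14],"dr":[0,0,0]},
  {"gripper":30,"delta_pos":[0,-3.5,-0.14],"dr":[0,0,0]},
  {"gripper":30,"delta_pos":[0,-3.5,-0.14],"dr":[0,0,0]},
  {"gripper":30,"delta_pos":[0,-3.5,-0.14],"dr":[0,0,0]},
])

```text
t: 36.55
ee_pos: [443.3, -147.8, 155.8]
orientation: [-0.042, 1.572, 0.043]
ft_force: [0.7, 0.6, -2.2]
width: 33.8
```

Call:
apply_moves([
  {"gripper":30,"delta_pos":[0,-3.5,-0.14],"dr":[0,0,0]},
  {"gripper":30,"delta_pos":[0,-3.5,-0.14],"dr":[0,0,0]},
  {"gripper":30,"delta_pos":[0,-3.5,-0.14],"dr":[0,0,0]},
  {"gripper":30,"delta_pos":[0,-3.5,-0.14],"dr":[0,0,0]},
  {"gripper":30,"delta_pos":[0,-3.5,-0.14],"dr":[0,0,0]},
])

```text
t: 36.97
ee_pos: [446.6, -322.7, 155.6]
orientation: [-0.041, 1.572, 0.043]
ft_force: [1.3, -0.1, -2.8]
width: 34.0
```

Call:
apply_moves([
  {"gripper":30,"delta_pos":[0,0,0],"dr":[0,0,0]},
  {"gripper":30,"delta_pos":[2,0,0],"dr":[0,0,0]},
  {"gripper":30,"delta_pos":[2,0,0],"dr":[0,0,0]},
  {"gripper":30,"delta_pos":[0.5,0,0],"dr":[0,0,0]},
  {"gripper":30,"delta_pos":[0,0,0],"dr":[0,0,0]},
])

```text
t: 37.38
ee_pos: [446.0, -320.0, 109.2]
orientation: [-0.042, 1.574, 0.046]
ft_force: [0.7, 0.3, -1.8]
width: 33.2
```

```bash
python3 - <<'E'
from h import *
from workcell import ctrl
d=snap("wrist","14");snap("scene","14");o=ctrl.get_obs()
for f in("wrist14","scene14"):held(f,o);posts(f,o)
go(446.5,-326.4,26,1.63)
E
```

```text
wrist14 label 1563 s [31.533 39.702 47.309] t [-16.236  -6.055   5.573] h [11.275 12.223 13.242]
wrist14 hook 1945 s [56.935 85.667 91.593] t [-25.023   7.409  14.492] h [-3.583  3.603  4.632]
wrist14 barrel 15434 s [-53.779  -3.838  52.653] t [-25.674 -17.193  12.323] h [-8.996 10.78  16.568]
wrist14 (441.8, -260) hidden
wrist14 (437.5, -193.8) 613 mean [ 434.111 -194.936   65.255] circ (434.6697998046875, -193.78375244140625) 8.069669723510742 s,t 126.74731855614155 -6.278408530941281
scene14 label 46 s [30.415 37.817 45.934] t [-14.855  -2.307   9.936] h [10.654 13.94  16.179]
scene14 hook 83 s [56.429 79.017 90.051] t [-20.756  11.928  20.064] h [-44.056   3.156   7.999]
scene14 barrel 567 s [-54.607  -6.035  51.016] t [-19.352  14.218  20.021] h [-10.529  11.35   17.463]
scene14 (441.8, -260) 27 mean [ 443.048 -258.559   65.568] circ (443.1936950683594, -258.4469909667969) 8.271443367004395 s,t 62.7174140306895 -1.0000255089383905
scene14 (437.5, -193.8) 26 mean [ 438.712 -192.68    65.3  ] circ (436.8106384277344, -191.71334838867188) 9.231440544128418 s,t 128.7366461414885 -1.55599344720372
t 37.48 pos [ 447.684 -321.159  111.231] jawyaw 1.628 tilt 1.5906075723215451e-07 0.00040931429575909173 q1,q6 [-0.644 -2.272] w 33.8 F [-0.48   0.11  -2.708]
  to (446.5, -326.4, 26): turn -0.002 shift cm [ 8.523 -0.516 -0.149]
```

Call:
apply_moves([
  {"gripper":30,"delta_pos":[0,-0.25,0],"dr":[0,0,0]},
  {"gripper":30,"delta_pos":[0,-0.25,0],"dr":[0,0,0]},
  {"gripper":30,"delta_pos":[1.5,0,0],"dr":[0,0,0]},
  {"gripper":30,"delta_pos":[1.5,0,0],"dr":[0,0,0]},
  {"gripper":30,"delta_pos":[0.5,0,0],"dr":[0,0,0]},
])

```text
t: 37.9
ee_pos: [447.6, -326.4, 75.2]
orientation: [-0.045, 1.571, 0.046]
ft_force: [-0.2, 0.3, -2.1]
width: 33.5
```

Call:
apply_moves([
  {"gripper":30,"delta_pos":[0.6,0,0],"dr":[0,0,0]},
  {"gripper":30,"delta_pos":[0.6,0,0],"dr":[0,0,0]},
  {"gripper":30,"delta_pos":[0.6,0,0],"dr":[0,0,0]},
  {"gripper":30,"delta_pos":[0.6,0,0],"dr":[0,0,0]},
  {"gripper":30,"delta_pos":[0.6,0,0],"dr":[0,0,0]},
])

```text
t: 38.32
ee_pos: [448.2, -326.7, 45.7]
orientation: [-0.046, 1.57, 0.045]
ft_force: [-0.3, -0.4, -1.4]
width: 33.4
```

Call:
apply_moves([
  {"gripper":30,"delta_pos":[0.6,0,0],"dr":[0,0,0]},
  {"gripper":30,"delta_pos":[0.6,0,0],"dr":[0,0,0]},
  {"gripper":30,"delta_pos":[0.4,0,0],"dr":[0,0,0]},
  {"gripper":30,"delta_pos":[0,0,0],"dr":[0,0,0]},
  {"gripper":30,"delta_pos":[0,0,0],"dr":[0,0,0]},
])

```text
t: 38.73
ee_pos: [447.8, -326.5, 29.6]
orientation: [-0.045, 1.571, 0.046]
ft_force: [-0.1, 0.4, -2.5]
width: 33.6
```

```bash
python3 - <<'E'
from h import *
from workcell import ctrl
d=snap("wrist","15");snap("scene","15");o=ctrl.get_obs()
for f in("wrist15","scene15"):held(f,o);posts(f,o)
go(446.5,-326.4,22.5,1.63)
E
```

```text
wrist15 label 1565 s [30.558 38.82  46.482] t [-15.061  -4.951   6.742] h [12.678 13.632 14.595]
wrist15 hook 10925 s [ 56.16   88.555 119.52 ] t [-39.558 -16.171  34.831] h [-24.914 -23.751   5.308]
wrist15 barrel 15421 s [-54.767  -5.032  51.788] t [-24.372 -16.116  13.538] h [-7.561 12.339 16.927]
wrist15 (441.8, -260) 1278 mean [ 437.624 -260.916   65.234] circ (438.5345764160156, -259.9852294921875) 8.16386890411377 s,t 66.31704618317492 -6.669481813013996
wrist15 (437.5, -193.8) 892 mean [ 434.078 -198.055   64.221] circ (434.7027893066406, -194.92494201660156) 8.382329940795898 s,t 129.27825598820027 -6.55500870297654
scene15 label 43 s [29.449 36.648 45.793] t [-14.365  -0.761  10.582] h [10.517 13.929 17.22 ]
scene15 hook 429 s [ 56.168  86.682 119.295] t [-35.987  10.068  38.681] h [-26.862 -22.409   7.297]
scene15 barrel 498 s [-55.502  -9.077  50.138] t [-19.291  14.044  20.77 ] h [-10.435  12.097  18.431]
scene15 (441.8, -260) 29 mean [ 443.315 -258.606   65.634] circ (442.61492919921875, -258.4913024902344) 8.36559772491455 s,t 68.29259761242746 -0.8538977276490292
scene15 (437.5, -193.8) 27 mean [ 438.569 -192.895   65.934] circ (437.33258056640625, -192.6180419921875) 9.085589408874512 s,t 134.16892177513378 -1.7721626401741724
t 38.83 pos [ 448.127 -326.726   30.072] jawyaw 1.629 tilt 8.817611252265323e-08 -0.0002821843786142003 q1,q6 [-0.651 -2.28 ] w 33.5 F [ 0.216  0.75  -1.924]
  to (446.5, -326.4, 22.5): turn -0.001 shift cm [ 0.757  0.042 -0.16 ]
```

Call:
apply_moves([
  {"gripper":30,"delta_pos":[0.3,0.2,-0.1],"dr":[0,0,0]},
  {"gripper":30,"delta_pos":[0.25,0.2,-0.1],"dr":[0,0,0]},
  {"gripper":30,"delta_pos":[0.15,0.1,0],"dr":[0,0,0]},
  {"gripper":30,"delta_pos":[0.05,0,0],"dr":[0,0,0]},
  {"gripper":30,"delta_pos":[0,0,0],"dr":[0,0,0]},
])

```text
t: 39.25
ee_pos: [445.4, -321.5, 23.0]
orientation: [-0.046, 1.571, 0.046]
ft_force: [-2.4, 1.3, 5.8]
width: 33.4
```

Call:
apply_moves([
  {"gripper":100,"delta_pos":[0,0,0],"dr":[0,0,0]},
  {"gripper":100,"delta_pos":[0,0,0],"dr":[0,0,0]},
  {"gripper":100,"delta_pos":[0,0,0],"dr":[0,0,0]},
  {"gripper":100,"delta_pos":[0,0,0],"dr":[0,0,0]},
  {"gripper":100,"delta_pos":[0,0,0],"dr":[0,0,0]},
])

```text
t: 39.67
ee_pos: [446.9, -323.4, 23.0]
orientation: [-0.048, 1.568, 0.044]
ft_force: [0.1, -1.0, 0.6]
width: 63.3
```

Call:
apply_moves([
  {"gripper":100,"delta_pos":[0,0,0],"dr":[0,0,0]},
  {"gripper":100,"delta_pos":[0,0,0],"dr":[0,0,0]},
  {"gripper":100,"delta_pos":[0,0,0],"dr":[0,0,0]},
  {"gripper":100,"delta_pos":[0,0,0],"dr":[0,0,0]},
  {"gripper":100,"delta_pos":[0,0,0],"dr":[0,0,0]},
])

```text
t: 40.08
ee_pos: [445.5, -321.4, 22.2]
orientation: [-0.046, 1.571, 0.046]
ft_force: [-0.0, 0.4, 0.0]
width: 87.6
```

Call:
apply_moves([
  {"gripper":100,"delta_pos":[-1,0,0],"dr":[0,0,0]},
  {"gripper":100,"delta_pos":[-2.5,0,0],"dr":[0,0,0]},
  {"gripper":100,"delta_pos":[-3,0,0],"dr":[0,0,0]},
  {"gripper":100,"delta_pos":[-3,0,0],"dr":[0,0,0]},
  {"gripper":100,"delta_pos":[-3,0,0],"dr":[0,0,0]},
])

```text
t: 40.5
ee_pos: [445.4, -321.4, 149.2]
orientation: [-0.046, 1.571, 0.046]
ft_force: [0.5, -0.1, 0.3]
width: 87.5
```

Call:
apply_moves([
  {"gripper":100,"delta_pos":[-3,0,0],"dr":[0,0,0]},
  {"gripper":100,"delta_pos":[-3,3,0],"dr":[0,0,0]},
  {"gripper":100,"delta_pos":[-3,3,0],"dr":[0,0,0]},
  {"gripper":100,"delta_pos":[0,3,0],"dr":[0,0,0]},
  {"gripper":100,"delta_pos":[0,0,0],"dr":[0,0,0]},
])

```text
t: 40.92
ee_pos: [440.3, -229.6, 238.8]
orientation: [-0.047, 1.567, 0.047]
ft_force: [0.1, -0.5, -0.4]
width: 88.0
```

```bash
cat > chk.py <<'E'
from h import *
from workcell import ctrl
o=ctrl.get_obs();print(o["t"],o["ee_pos"])
u=np.array([np.cos(.06),np.sin(.06)]);v=np.array([-u[1],u[0]])
for n in("scene","wrist","top"):
    d=snap(n,"16");f=n+"16";intray(f)
    P=cloud(d);B=P[...,:2]-[584,-217.5];X=B@u;Y=B@v
    for sg in(-1,1):
        z=P[...,2];a=(abs(X+145)<45)&(Y*sg>15)&(Y*sg<190)
        tab=a&(z>50)&(z<95); bar=a&(z>31)&(z<41)&(d["img"].max(2)<120)
        post=(abs(X+145)<20)&(abs(Y-sg*33)<14)&(z>59)&(z<71)
        if bar.sum()<10: print(f,sg,"barrel hidden");continue
        # two tabs, by upper points
        y=np.sort((Y*sg)[tab&((Y*sg)>55)]); g=np.where(np.diff(y)>8)[0]
        print(f,sg,"post",(Y*sg)[post].mean(),X[post].mean(),"barrel",np.percentile((Y*sg)[bar],[1,99]),"X",np.percentile(X[bar],[2,98]),"z",np.percentile(z[bar],[10,90]),"tabs",[(p.min(),np.median(p),p.max()) for p in np.split(y,g+1) if len(p)>5])
w=load("wrist16")["img"];s=load("scene16")["img"]
cv2.imwrite("pics/v16.png",np.hstack([cv2.resize(s[200:320,170:300,::-1],(406,375),interpolation=2),cv2.resize(w[...,::-1],(394,375))]))
E
python3 chk.py
```

```text
40.9167 [ 440.327 -229.627  238.773]
scene16 -92 empty 0
scene16 0 c [1.771 0.221] LW 164.54837036132812 56.374671936035156 ang -0.010043579419015458 high pts -x,+x [np.int64(157), np.int64(110)] tops [np.float64(63.464432416372915), np.float64(55.12568016723286), np.float64(64.99331963293012)]
scene16 92 c [ 0.987 89.773] LW 163.4681396484375 56.18599319458008 ang -0.001266199940277879 high pts -x,+x [np.int64(133), np.int64(98)] tops [np.float64(63.098022511077545), np.float64(54.59719030623157), np.float64(63.74025847775737)]
scene16 -1 post 32.51338489959987 -143.6911310701485 barrel [ 37.168 147.888] X [-163.026 -123.354] z [33.37  39.278] tabs [(np.float64(75.05320280612939), np.float64(79.26465838063592), np.float64(83.01754312615674)), (np.float64(120.210775220174), np.float64(124.48291576285645), np.float64(128.41983314922675))]
scene16 1 post 33.380896572990245 -143.68081058688205 barrel [ 29.618 145.673] X [-163.343 -123.901] z [32.898 39.274] tabs [(np.float64(75.46644523611718), np.float64(77.85421794929017), np.float64(83.92722963476365)), (np.float64(120.41456276269662
[... 1430 characters left out ...]
t64(64.52940555269453)]
top16 92 c [-0.625 89.886] LW 160.78956604003906 55.85655212402344 ang -0.0007287740323000946 high pts -x,+x [np.int64(158), np.int64(83)] tops [np.float64(62.94620573686241), np.float64(54.68716055088252), np.float64(65.15984263707615)]
top16 -1 post 35.217693022449446 -146.07338603275468 barrel [29.338 53.583] X [-160.438 -133.052] z [32.414 39.9  ] tabs []
top16 1 post 36.01232732981254 -147.41610491662053 barrel [ 36.681 146.408] X [-164.729 -126.504] z [33.106 39.026] tabs [(np.float64(73.35455354183165), np.float64(78.42744744958924), np.float64(81.49593668123826)), (np.float64(118.09512033440407), np.float64(123.24540446043696), np.float64(126.43236554496981))]
```

View pics/v16.png

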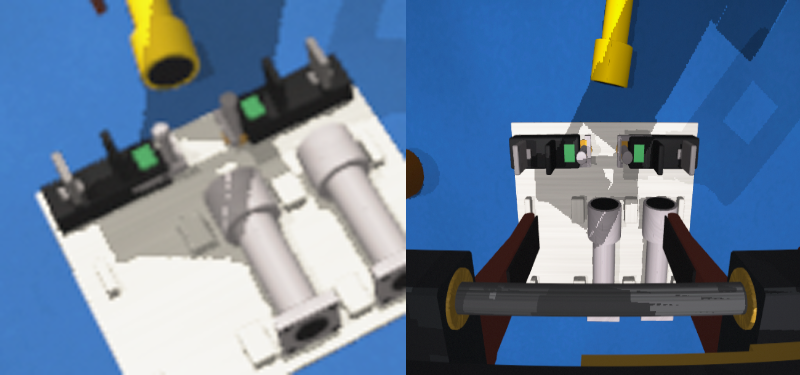

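Tab spacing is about 45 mm on both probes, which puts each plunger at about 9 mm. Both noses are against their posts, both barrels lie flat, and both adapters are still centred. I'm handing in.

```bash
python3 -c "
from workcell import ctrl
print(ctrl.close_job())"
```

```text
the job is handed in; nothing more can be done
None
```

I handed in the job at about 41 s of robot time. It reported no verdict, so what follows rests on my own camera checks.

**What was done:** Only two adapters were present. The one lying the wrong way round went into the middle bay and the other into the +92 mm bay, both with the flange away from the posts. Probe 1 is clipped to post 2 and probe 2 to post 1.

**Last checks:**
- **Adapters:** All three views put both within about 2 mm along the bay and 3 mm across. They are in line within 0.02 rad, and their tops match lying on the plate.
- **Probes:** Both barrels lie flat on the ledge with their noses against the posts. The tabs are about 45 mm apart, which puts each plunger at about 9 mm. In the final top view the arm partly hid probe 2, so that one rests on the scene and wrist views.
- **Sleeves, jar and look-alikes:** I did not re-measure their positions at the end. No move went near them, and the force readings gave no sign of touching one.

**What disagreed or failed on the way:**
- **Fingertip height:** The fingertips stand about 22 mm behind the reported TCP; the text says 8 mm ahead of it. Because of this my first grasp closed on top of a pipe with about 20 N of force. It did no harm, and I used the measured offset from then on.
- **Camera offset:** The wrist camera reads about 4 mm off the fixed cameras across the jaw.

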